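Clear the crush tester and zero its gauge

ROBOT

A 6-joint arm with a two-finger parallel gripper is mounted at the origin on a cart in front of the work surface, level with it; the furniture and walls round the work are solid. World frame = base frame: x ahead of the robot, y to its left, z up, the work surface at z = 0. Lengths are in mm, angles in degrees, forces in N, time in s.
With the tool pointing down it reaches from about 325 to 875 mm from the base axis. Payload 4.4 kg.
Tool frame: the origin (TCP) lies midway between the tips of the shut fingers; the grasp point (between the pads) lies 19 mm behind it; z points along the fingers, x is the direction in which the jaws open and shut, and the axes are right-handed (so a half turn about z gives the same grasp; the last joint's range is limited). The gripper opens to 85 mm and grips with 20 to 120 N. Pads are 22 mm wide; open, the fingers measure 114 mm over their backs; the gripper's body (76 mm by 85 mm) begins 54 mm behind the grasp point. The pads swing forward as they close: fully open they stand 13 mm farther back than shut.
Start: joints at [54.517, 11.837, 88.321, -0, 79.842, -8.623], TCP at [259.804, 512.961, 231.282] pointing down, gripper open.
Joint ranges: [-156.59, 156.59], [-49.26, 127.26], [12.9, 141.05], [-63.56, 243.56], [4.71, 150.69], [-161.64, 161.64]. Speed limits (degrees/s): [159.86, 159.86, 180, 180, 180, 180].

INTERFACE

Orientations are given as [roll, pitch, yaw] about the fixed x, y, z axes, in that order (R = Rz(yaw) Ry(pitch) Rx(roll)).
In Python, from plant import bot, eyes, job gives the robot as it stands.
- The arm moves only by the shell command python3 -m inch 'ROWS'. ROWS is JSON, a list of rows, each a list of 3 entries, a list of its own where there are three numbers: the shift along the tool's x, y, z in mm, then the turn, a rotation vector about the tool's x, y, z in rad, then the closure, from -1 (fully open) to 1 (shut). In form: [[[tx, ty, tz], [wx, wy, wz], hand], ...]. A call has 1 to 10 rows; each row is the pose to reach, as a shift and turn from the pose commanded when the call began, along the tool's axes at that moment; what a row does not reach only later rows make up. A row lasts 1/10 s, in which the tool goes at most 50 mm and 8.59 degrees, less where a joint would pass 70% of its speed; a pose out of reach is approached as far as the arm can. A call with a gripper value outside its range is refused whole. The fingers move at their own pace and stop on an object; the grip force is fixed at half the most. Time passes only in rows, so rows that repeat a pose let the fingers close. It gives the time, the measured TCP pose, the force and the opening at its end, in the units of the state.
- bot.observe(): the state, without advancing time (a new reading comes with each control period).
- eyes.get_image(name): name is "scene" or "top" or "wrist"; returns a dict with "frame" (400x640x3 uint8, red, green, blue), "mtx" (3x3 intrinsics, pixels), "k1" (the pictures are not rectified: a ray, as slopes to the right and down, at radius r is drawn at 1 + k1 r^2 times it, then the intrinsics apply), "position" and "orientation" of the camera in the world; the wrist camera has in their place "T_tool_cam" (4x4, takes a point from camera to tool coordinates, whose origin is the TCP and whose axes are the tool frame's). Camera axes: x right, y down, z forward; pixel columns grow to the right and rows downward; lengths in mm; the calibration is good to about 2 mm. A picture is of the moment at which its call begins: read the wrist's pose just before it. There is no depth.
- job.sign_off(): hands the job in, once; it reports no verdict.
The state is a dict: "t": time; "joints": joint angles; "dq": joint speeds; "joint_efforts": joint torques, N m; "position": TCP position; "orientation": TCP orientation; "ft_force": force on the tool from outside, world axes, zero at the start; "moment": the same for the moment, N m; "opening": finger opening in mm.
Only numpy, scipy, OpenCV 4.12 (cv2) and the standard library are available. Lean on these libraries where they do the work, as an engineer would, in place of code of your own. Each camera call takes 0.05 s, during which the arm holds its last target.

TASK

The last core has broken on the crush tester. Take the bench brush and sweep all three broken pieces off the platen sideways into the steel tray beside it (touch them with the brush only, not with the fingers), then stand the brush back on the bench top on its bristles and let it go. Now that the platen is clear, turn the gauge's tell-tale hand by its bar knob back to the zero mark for the next test; leave the box of wipes, the timer and the marker where they are.

Things in the scene. Friction and masses are not known exactly. Their poses are not given: they have to be found in the camera images.
- tester: Grey cast C-frame crush tester with a hand wheel on top, about 310 x 136 x 400 mm, fixed. Origin on the bench top under the platen's centre; its +x points from the front (gauge) to the rear column, +y to its left, z up. Column: x +90 to +152 mm, y -33 to +33. Base: 100 mm wide in y, 35 mm high.
- platen_center (a point): Centre of the top of the bare steel platen that the pieces lie on: a plate 110 mm along the tester's x (-55 to +55) and 136 mm along y (-68 to +68), its top 90 mm above the bench, open to the front and to both sides. Axes as the tester's.
- upper_platen (a point): Centre of the underside of the upper platen (a disc of 36 mm radius), 110 mm above the platen. It hangs on a spindle of 13 mm radius under the tester's head, which begins 70 mm in front of this point, runs back to the column, is 76 mm wide and lies 270 to 340 mm above the bench; a hand wheel of 70 mm radius over it reaches 396 mm.
- tray: Open stainless tray, 130 (x) x 115 (y) x 45 mm high, walls and floor 3 mm, fixed to the left or right of the tester, 115 mm from its middle line, near edge under the platen's edge, axes parallel to the tester's; the box of wipes stands on the other side. Origin: centre of its underside. Pieces pushed over this edge of the platen drop into it.
- brush: Wooden bench brush, 0.16 kg, standing on its dark bristles. Origin: centre of the bristle tips; x along the head, z up. Head 110 x 44 mm: stiff bristles (106 x 40 mm) 30 mm high, then a block up to 47 mm. Handle 140 mm long, 28 mm x 18 mm (18 along y): rises from x = -30, z = 42 mm in the direction (-0.574, 0, 0.819), so it leans 35 degrees, roughly towards the robot.
- brush_grip (a point): Point on the axis of the brush's handle, 110 mm up it (30 mm below its end): x = -93 mm, z = 132 mm in the brush's frame. A good place to hold it, the fingers pointing down along the handle and closing along the brush's y (18 mm). Axes as the brush's.
- piece_a: Broken half-round piece of a grey stone core, about 66 x 36 x 22 mm, 0.06 to 0.13 kg. Origin: centre of the flat fracture face that it lies on; x along it, z up. At the start the three pieces lie on the platen side by side, in any order.
- piece_b: Broken piece of grey stone core, about 60 x 34 x 26 mm; origin and axes as for piece_a.
- piece_c: Broken piece of grey stone core, about 58 x 36 x 24 mm; origin and axes as for piece_a.
- gauge: Dial gauge on the tester's front, 96 mm across, white face, steel rim 4.5 mm proud. Origin: centre of the face, 115 mm in front of the platen's centre, 60 mm above the bench; z out of the face (leaning 35 degrees from vertical to the tester's front), x up the face (12 o'clock), y to 9 o'clock. Zero mark: the longest, thickest tick, at (-0.707, 0.707, 0), half past seven; the thin fixed live hand lies on it.
- telltale (a joint): Angle (rad) of the tell-tale hand from the zero mark, growing clockwise seen from in front; 0 = on zero, no stop there (-0.6 to 4.7). Turned by a black bar knob on the gauge's axis: bar 44 x 13 mm, 10 to 32 mm above the face, lying along the hand, a white line on the half over the hand. Friction 0.04 N m; stays where left.
- wipes_box: Cardboard box of wipes, 108 x 118 x 79 mm, loose, on the side of the tester away from the tray; leave alone. Origin: centre of its underside.
- bench_timer: White bench timer, 62 x 62 x 18 mm, loose on the bench, leave alone. Origin: centre of its underside. Behind it, between the brush and the tester, stands a hotplate: front edge at x = 0.525 m, y from -0.07 to 0.11 m, 110 mm high, with a beaker on its rear half up to 200 mm: carry the brush over or in front of it.
- marker_black: Marker pen with a black cap, 122 mm long, 13 mm thick, loose on the bench, leave alone. Origin: centre of its underside; y along it.
There are look-alikes about, which are no part of the job. Leave any red look-alike of the piece_c alone.

How it is judged (in metres and radians):
On the way, in this order (a step that is already met when the one before it is completed fails the run):
1. all three pieces lie in the tray (x of piece_a in the frame of tray between -0.062 and 0.062 m and y of piece_a in the frame of tray between -0.0575 and 0.0575 m and z of each of piece_a, piece_b, piece_c in the frame of tray below 0.075 m and x of piece_b in the frame of tray between -0.062 and 0.062 m and y of piece_b in the frame of tray between -0.0575 and 0.0575 m and x of piece_c in the frame of tray between -0.062 and 0.062 m and y of piece_c in the frame of tray between -0.0575 and 0.0575 m), for 0.2 s.
2. the brush stands on its bristles on the bench top, let go (angle between brush's own z axis and vertical below 0.12 rad and height (world z) of brush below 0.008 m and contact force between the fingers and brush below 0.1 N and linear speed of brush below 0.03 m/s), for 0.2 s.
3. the tell-tale hand is on the zero mark (value of joint telltale between -0.09 and 0.09 rad), for 0.2 s.
At the end, for the whole second after the job is handed in: All three pieces lie at rest in the tray (their origins within its walls and less than 75 mm above its underside), the brush stands released and at rest on its bristles on the bench top (within 0.12 rad of upright), the tell-tale hand is within 0.09 rad of the zero mark and let go (all of step 1 and all of step 2 and all of step 3 and linear speed of each of piece_a, piece_b, piece_c below 0.05 m/s and contact force between the fingers and tester below 0.1 N); the robot touches nothing.
It fails at once if a piece is touched with the hand or arm (contact force between any of the fingers, the arm and piece_a above 0.5 N or contact force between any of the fingers, the arm and piece_b above 0.5 N or contact force between any of the fingers, the arm and piece_c above 0.5 N).
It fails at once if the box of wipes is moved by more than 25 mm (distance of wipes_box from where it was at the start of the episode above 0.025 m).
It fails at once if the timer is moved by more than 25 mm (distance of bench_timer from where it was at the start of the episode above 0.025 m).
It fails at once if the marker is moved by more than 25 mm (distance of marker_black from where it was at the start of the episode above 0.025 m).
It also fails if it takes over 64 s, if anything falls off the work surface, if the arm or the gripper's body presses on something with over 40 N, if the wrist force passes 120 N, or if a joint passes its speed limit or range.

## Working session

There is one attempt and no reset: what is moved stays moved. The work goes in short steps, Python scripts to look and compute and a shell command to move; the robot and the scene stay as the last step left them, time stands still between calls to the robot, and variables do not carry over. Pictures are saved under pics/ and viewed, and the job is handed in when it is done.

```bash
ls; mkdir -p pics; python3 - <<'E'
from plant import bot, eyes, job
import cv2
s=bot.observe();print(s)
for n in("scene","top","wrist"):
    d=eyes.get_image(n);cv2.imwrite(f"pics/{n}0.png",d["frame"][:,:,::-1])
    print(n,{k:v for k,v in d.items() if k!="frame"})
E
```

```text
pics
{'t': 0.0, 'joints': array([ 5.45178861e+01,  1.18848684e+01,  8.84065858e+01, -1.07777692e-03,
        7.98423948e+01, -8.62238617e+00]), 'dq': array([-0.05339587, -0.0478847 ,  0.05831429, -0.00236127,  0.06465579,
       -0.07212641]), 'joint_efforts': array([-2.28646122e-04, -3.83025384e+01, -2.91598499e+01, -4.06211666e-05,
        1.06268300e-02,  2.76787898e-05]), 'position': array([259.34355792, 512.32214635, 230.10485329]), 'orientation': array([-1.79980982e+02,  1.32495122e-01,  6.31404855e+01]), 'ft_force': array([-0.08305547,  0.72054211,  0.00597098]), 'moment': array([ 0.04735752, -0.0076139 ,  0.01279462]), 'opening': 85.45702952594114}
scene {'mtx': array([[469.21591802,   0.        , 317.03958731],
       [  0.        , 469.21591802, 195.46363589],
       [  0.        ,   0.        ,   1.        ]]), 'k1': -0.11047158467207664, 'position': array([-237.81196826, 1055.64369915, 1137.06057098]), 'orientation': array([-1.30338723e+02,  6.45191317e-02, -1.40662201e+02])}
top {'mtx': array([[413.584283  ,   0.        , 318.59665546],
       [  0.        , 413.584283  , 197.75496537],
       [  0.        ,   0.        ,   1.        ]]), 'k1': -0.03983870046969791, 'position': array([-185.91968723,  -41.51172758, 1275.73477126]), 'orientation': array([-148.09042349,    0.45495768,  -74.13916909])}
wrist {'mtx': array([[288.63678614,   0.        , 320.51909409],
       [  0.        , 288.63678614, 204.93726763],
       [  0.        ,   0.        ,   1.        ]]), 'k1': -0.04737409167738757, 'T_tool_cam': array([[ 9.99999501e-01, -9.35132673e-04, -3.50594006e-04,
        -5.15505344e-01],
       [ 9.96534606e-04,  9.57402625e-01,  2.88754604e-01,
        -7.37645473e+01],
       [ 6.56357566e-05, -2.88754810e-01,  9.57403079e-01,
        -1.42725345e+02],
       [ 0.00000000e+00,  0.00000000e+00,  0.00000000e+00,
         1.00000000e+00]])}
```

View pics/scene0.png

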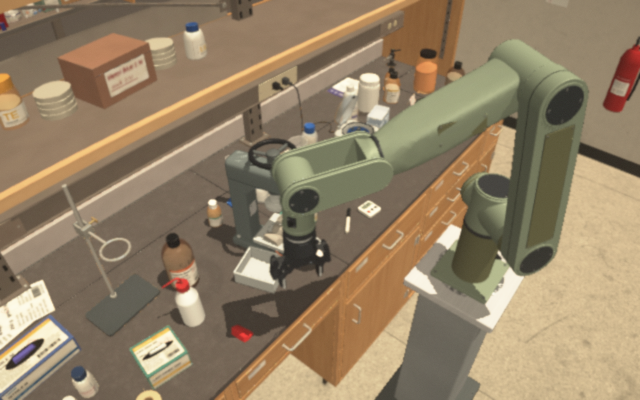

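View pics/top0.png

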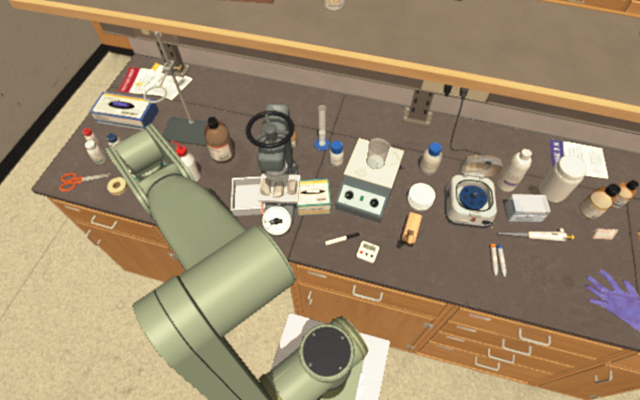

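View pics/wrist0.png

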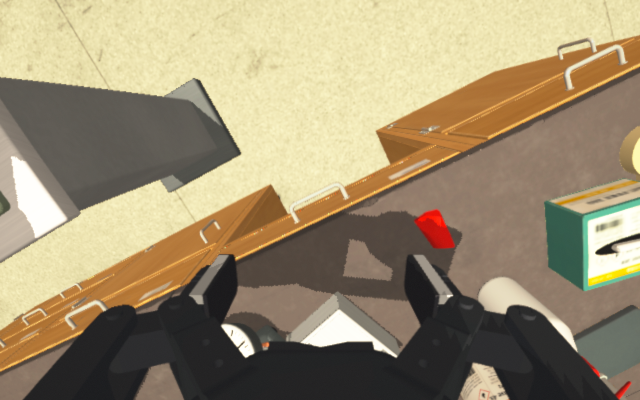

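The top view shows the tester at about (275,150), the gauge at (277,220), the tray at (250,195) to its left, the wipes box at (314,195), and probably the brush at (411,228). I'll write the helpers and zoom in.

```bash
cat > h.py <<'E'
import numpy as np, cv2
from scipy.spatial.transform import Rotation as R
from plant import bot, eyes, job
def rpy(o): return R.from_euler('xyz',o,degrees=True).as_matrix()
def cam(name):
    s=bot.observe(); d=eyes.get_image(name)
    if name=="wrist":
        T=d["T_tool_cam"]; Rt=rpy(s["orientation"])
        d["R"]=Rt@T[:3,:3]; d["p"]=s["position"]+Rt@T[:3,3]
    else: d["R"]=rpy(d["orientation"]); d["p"]=d["position"]
    return d
def dist(d): return np.array([d["k1"],0,0,0,0])
def ray(d,uv):
    q=cv2.undistortPoints(np.array([[uv]],float),d["mtx"],dist(d))[0,0]
    v=d["R"]@np.array([q[0],q[1],1]); return v/np.linalg.norm(v)
def onz(d,uv,z):
    v=ray(d,uv); return d["p"]+v*(z-d["p"][2])/v[2]
def proj(d,P):
    P=np.atleast_2d(P).astype(float); c=(P-d["p"])@d["R"]
    return cv2.projectPoints(c,np.zeros(3),np.zeros(3),d["mtx"],dist(d))[0][:,0]
def tri(ds,uvs):
    A=np.zeros((3,3));b=np.zeros(3);L=[]
    for d,uv in zip(ds,uvs):
        v=ray(d,uv);M=np.eye(3)-np.outer(v,v);A+=M;b+=M@d["p"];L.append((M,d["p"]))
    x=np.linalg.solve(A,b); return x,[np.linalg.norm(M@(x-p)) for M,p in L]
def crop(d,x0,y0,x1,y1,k,fn):
    cv2.imwrite(fn,cv2.resize(d["frame"][y0:y1,x0:x1,::-1],None,fx=k,fy=k,interpolation=cv2.INTER_CUBIC))
def save(d,k):
    import pickle; pickle.dump(d,open(f"{k}.pkl","wb"))
def load(k):
    import pickle; return pickle.load(open(f"{k}.pkl","rb"))
E
python3 - <<'E'
from h import *
d=cam("top");save(d,"top0");crop(d,200,90,360,250,4.9 and 3.7,"pics/t1.png");crop(d,320,180,480,290,5,"pics/t2.png")
d=cam("scene");save(d,"scene0");crop(d,200,120,400,270,4,"pics/s1.png")
E
```

```text
(no output)
```

View pics/t1.png

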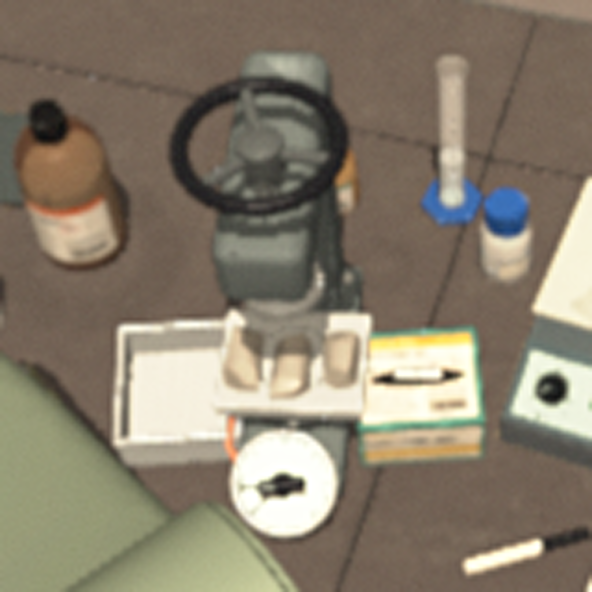

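View pics/t2.png

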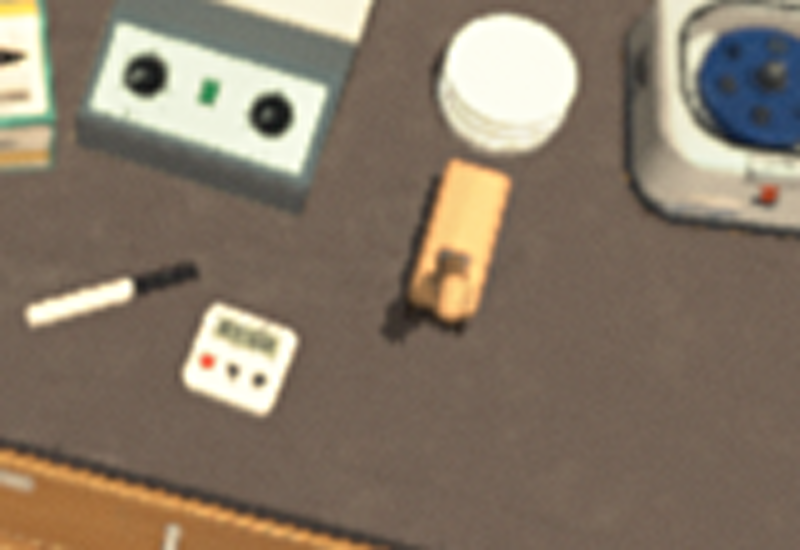

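View pics/s1.png

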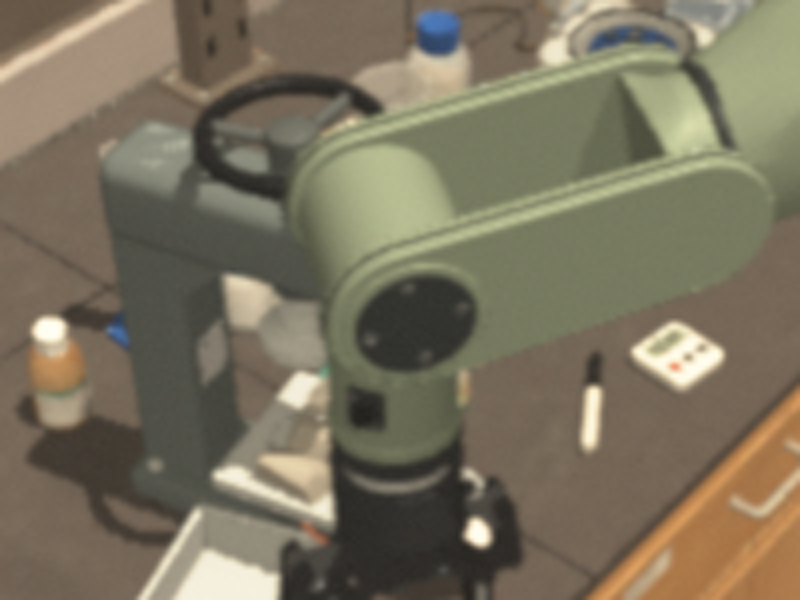

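```bash
python3 - <<'E'
from h import *
d=load("top0")
f=lambda x,y:(320+x/5,180+y/5)
g=lambda x,y:(200+x/3.7,90+y/3.7)
for n,p in dict(headfar1=(455,160),headfar2=(511,175),headnear1=(410,305)).items(): print(n,onz(d,f(*p),47).round())
print("handle end~",onz(d,f(452,305),155).round())
for n,p in dict(pfl=(225,312),pfr=(372,317),pnl=(215,412),pnr=(362,415)).items(): print(n,onz(d,g(*p),90).round())
for n,p in dict(tfl=(118,325),tnl=(112,460)).items(): print(n,onz(d,g(*p),45).round())
print("gauge",onz(d,g(283,483),60).round())
E
```

```text
headfar1 [ 577. -144.   47.]
headfar2 [ 576. -183.   47.]
headnear1 [ 460. -133.   47.]
handle end~ [ 410. -149.  155.]
pfl [560. 391.  90.]
pfr [592. 255.  90.]
pnl [453. 362.  90.]
pnr [486. 232.  90.]
tfl [546. 504.  45.]
tnl [403. 451.  45.]
gauge [415. 286.  60.]
```

```bash
cat >> h.py <<'E'
def frame(yaw,tilt,s=1):
    """tool: x=+y of object with yaw(deg), z tilted from down toward obj +x by tilt deg"""
    c,sn=np.cos(np.radians(tilt)),np.sin(np.radians(tilt))
    M=np.array([[0,c,sn],[1,0,0],[0,sn,-c]],float)
    if s<0: M[:,0]*=-1;M[:,1]*=-1
    return rpy([0,0,yaw])@M
def delta(p,M):
    s=bot.observe();Rt=rpy(s["orientation"])
    print("shift",(Rt.T@(np.array(p)-s["position"])).round(1),"rot",R.from_matrix(Rt.T@M).as_rotvec().round(3))
def st():
    s=bot.observe();print(round(s["t"],2),s["position"].round(1),s["orientation"].round(2),"F",s["ft_force"].round(1),"op",round(s["opening"],1),"j",s["joints"].round(0))
E
python3 -c "
from h import *
delta([385,280,330],frame(14,0))"
```

```text
shift [-151.   217.   -99.2] rot [-0.001  0.001 -0.713]
```

```bash
python3 -m inch '[[[-60,80,-99],[0,0,-0.3],-1],[[-151,217,-99],[0,0,-0.713],-1],[[-151,217,-99],[0,0,-0.713],-1],[[-151,217,-99],[0,0,-0.713],-1],[[-151,217,-99],[0,0,-0.713],-1],[[-151,217,-99],[0,0,-0.713],-1],[[-151,217,-99],[0,0,-0.713],-1],[[-151,217,-99],[0,0,-0.713],-1],[[-151,217,-99],[0,0,-0.713],-1]]'
python3 - <<'E'
from h import *
st()
d=cam("wrist");save(d,"w1");crop(d,0,0,640,400,1.25,"pics/w1.png")
d=cam("top");save(d,"top1");crop(d,200,90,360,250,3.7,"pics/t3.png")
d=cam("scene");save(d,"scene1");crop(d,200,120,400,270,4,"pics/s3.png")
E
```

```text
t: 1.15
position: [384.5, 280.8, 329.7]
orientation: [-179.9, -0.0, 104.0]
ft_force: [0.2, -0.1, -0.6]
opening: 85.5
1.15 [384.5 280.8 329.7] [-1.7993e+02 -3.0000e-02  1.0401e+02] F [ 0.2 -0.1 -0.6] op 85.5 j [ 26.  -4.  94.   0.  90. -78.]
```

View pics/w1.png

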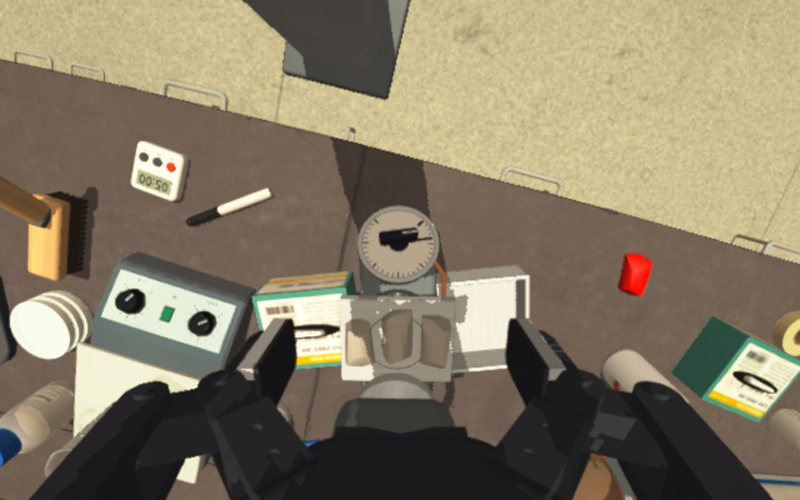

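View pics/s3.png

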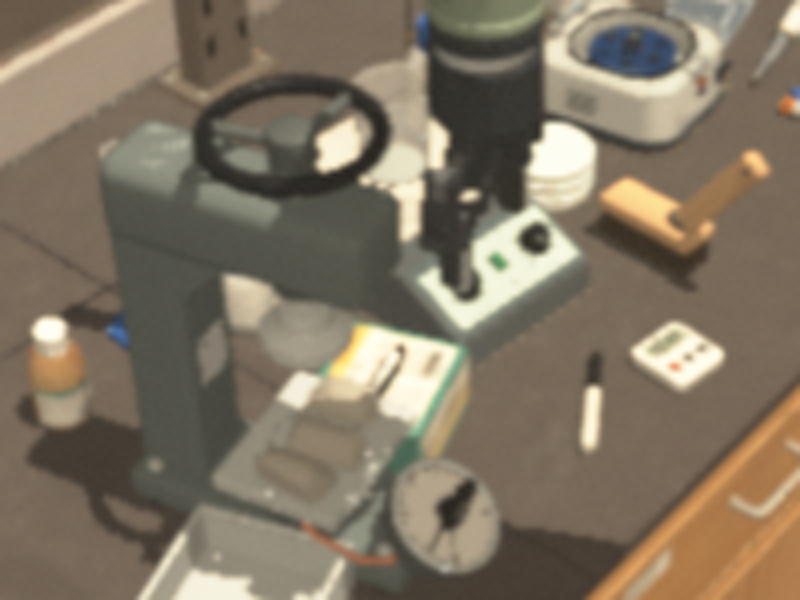

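```bash
python3 - <<'E'
from h import *
d=load("w1");crop(d,255,150,435,310,4.4,"pics/w1z.png")
d=load("scene1");crop(d,330,150,400,200,10,"pics/s3b.png")
E
```

```text
(no output)
```

View pics/w1z.png

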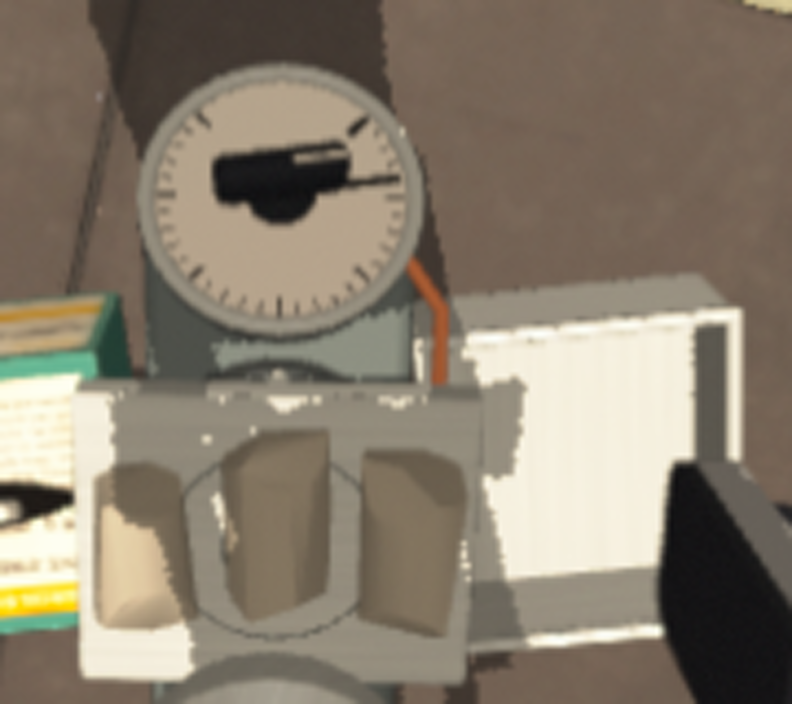

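View pics/t3.png

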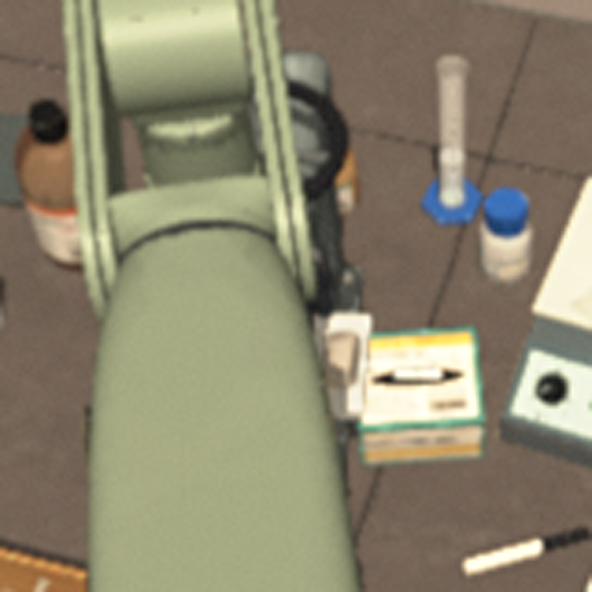

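View pics/s3b.png

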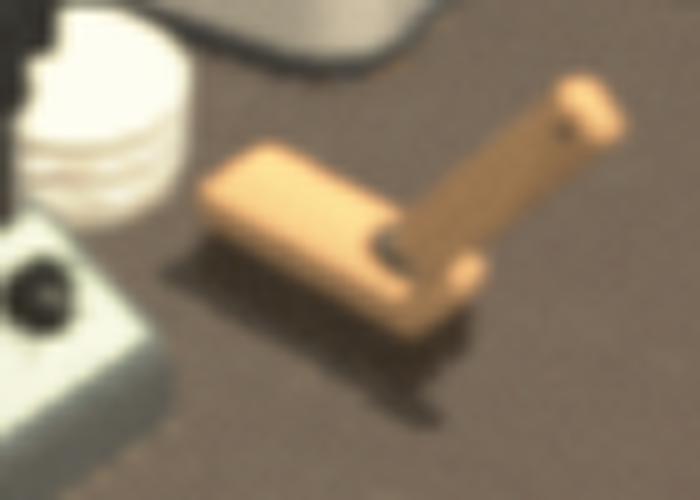

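```bash
python3 - <<'E'
from h import *
from scipy.optimize import least_squares
d=load("w1");t=load("top0");s1=load("scene1")
g=lambda x,y:(255+x/4.4,150+y/4.4)
gt=lambda x,y:(200+x/3.7,90+y/3.7)
C={(-55,-68):(77,385),(-55,68):(483,392),(55,-68):(82,681),(55,68):(465,686)}
Ct={(55,68):(225,312),(55,-68):(373,317),(-55,68):(213,408),(-55,-68):(363,411)}
for k,v in C.items(): print(k,onz(d,g(*v),90).round(1),onz(t,gt(*Ct[k]),90).round(1), tri([d,t],[g(*v),gt(*Ct[k])])[0].round(1))
def P(q,x,y,z=90):
    c,s=np.cos(q[2]),np.sin(q[2]);return [q[0]+c*x-s*y,q[1]+s*x+c*y,z]
def f(q,both):
    r=[]
    for k,v in C.items(): r+=list((proj(d,P(q,*k,q[3]))[0]-g(*v)))
    if both:
        for k,v in Ct.items(): r+=list((proj(t,P(q,*k,q[3]))[0]-gt(*v)))
    return r
for b in(0,1):
    o=least_squares(f,[523,310,.25,90],args=(b,));q=o.x;print("platen",q.round(2),np.degrees(q[2]).round(2),np.abs(o.fun).max().round(2))
yaw=q[2]
# tray top rim far corners in wrist
print("tray rim", onz(d,g(742,308),45), "pred",P(q,-65,172.5,45))
# gauge
Rg0=rpy([0,0,np.degrees(yaw)])
a=np.radians(35); zg=Rg0@[-np.sin(a),0,np.cos(a)]; xg=Rg0@[np.cos(a),0,np.sin(a)]; yg=np.cross(zg,xg)
Og=np.array(P(q,-115,0,60))
pr=proj(d,Og)[0];print("gauge centre px crop",((pr-[255,150])*4.4).round(1),"yg",yg.round(2))
def onface(d,uv,h):
    v=ray(d,uv);tt=((Og+zg*h-d["p"])@zg)/(v@zg);w=d["p"]+v*tt-Og;return w@xg,w@yg
def ang(xy):return np.arctan2(xy[1],xy[0])
z0=ang((-.707,.707))
for n,uv,h in(("tick",(360,125),0),("handtip",(400,178),2),("knob end R",(349,160),32),("knob end L",(214,172),32)):
    xy=onface(d,g(*uv),h);print(n,np.round(xy,1),"tell (cw) from zero",(z0-ang(xy)).round(3))
E
```

```text
(-55, -68) [488.3 235.4  90. ] [490.6 232.1  90. ] [493.6 234.3  81.9]
(-55, 68) [458.8 364.6  90. ] [456.9 364.9  90. ] [462.1 367.6  80.6]
(55, -68) [599.4 258.8  90. ] [592.5 254.1  90. ] [602.5 257.8  80.5]
(55, 68) [568.7 390.9  90. ] [560.5 391.1  90. ] [483.6 347.4 214.7]
platen [5.2867e+02 3.1241e+02 2.2000e-01 8.9850e+01] 12.82 1.24
platen [5.2881e+02 3.1234e+02 2.3000e-01 8.8700e+01] 12.94 1.47
tray rim [422.31417279 458.09456393  45.        ] pred [np.float64(426.83913484256516), np.float64(465.9118481235139), 45]
gauge centre px crop [282.4 192.2] yg [-0.22  0.97  0.  ]
tick [-25.   26.1] tell (cw) from zero 0.023
handtip [-5.  39.4] tell (cw) from zero 0.658
knob end R [ 0.9 20.5] tell (cw) from zero 0.83
knob end L [  5.7 -21.3] tell (cw) from zero 3.667
```

```bash
python3 -c "
from h import *
delta([430,-150,310],frame(-6,0))"
```

```text
shift [-429.4  -60.8   19.6] rot [-0.002  0.     0.351]
```

```bash
python3 -m inch '[[[-429,-61,20],[0,0,0.351],-1],[[-429,-61,20],[0,0,0.351],-1],[[-429,-61,20],[0,0,0.351],-1],[[-429,-61,20],[0,0,0.351],-1],[[-429,-61,20],[0,0,0.351],-1],[[-429,-61,20],[0,0,0.351],-1],[[-429,-61,20],[0,0,0.351],-1],[[-429,-61,20],[0,0,0.351],-1],[[-429,-61,20],[0,0,0.351],-1],[[-429,-61,20],[0,0,0.351],-1]]'
python3 -m inch '[[[0,0,0],[0,0,0],-1],[[0,0,0],[0,0,0],-1]]'
python3 - <<'E'
from h import *
st()
d=cam("wrist");save(d,"w2");crop(d,0,0,640,400,1.25,"pics/w2.png")
crop(d,240,120,400,280,3.7,"pics/w2z.png")
E
```

```text
t: 2.3
position: [429.9, -153.5, 309.3]
orientation: [-179.9, 0.0, 83.7]
ft_force: [0.1, 0.8, 0.4]
opening: 85.5
t: 2.5
position: [429.8, -149.3, 310.0]
orientation: [-180.0, -0.0, 84.0]
ft_force: [0.0, -0.2, -0.2]
opening: 85.3
2.5 [ 429.8 -149.3  310. ] [-1.7996e+02 -5.0000e-02  8.4000e+01] F [ 0.  -0.2 -0.2] op 85.3 j [ -30.   -6.   98.    0.   88. -114.]
```

View pics/w2.png

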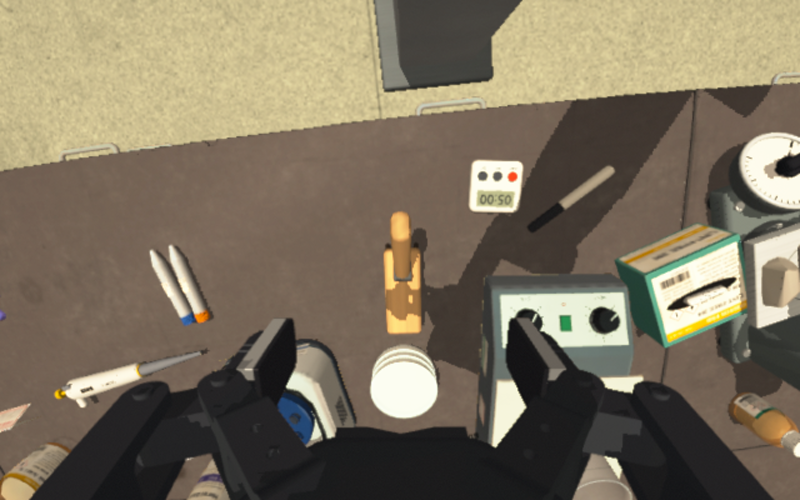

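View pics/w2z.png

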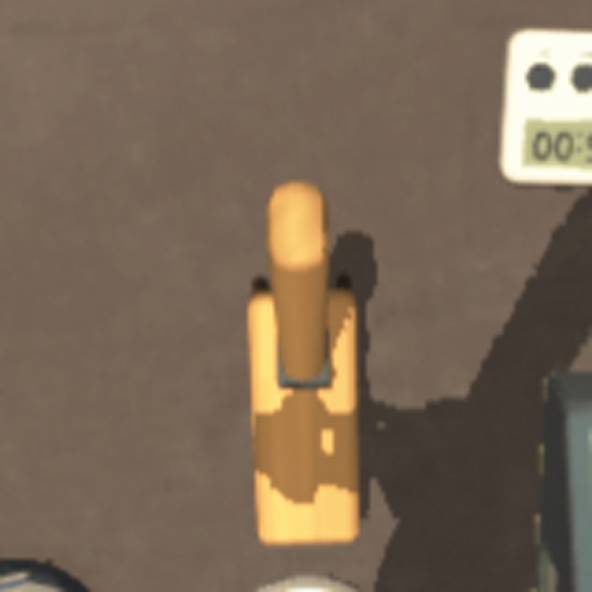

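```bash
python3 - <<'E'
from h import *
from scipy.optimize import least_squares
w=load("w2");t=load("top0");s=load("scene1")
gw=lambda x,y:(240+x/3.7,120+y/3.7)
gt=lambda x,y:(320+x/5,180+y/5)
gs=lambda x,y:(330+x/10,150+y/10)
obs=[(w,(-55,-22,47),gw(250,293)),(w,(-55,22,47),gw(358,291)),(w,(55,-22,47),gw(258,545)),(w,(55,22,47),gw(359,541)),(w,(-110.3,0,156.7),gw(298,227)),
(t,(55,22,47),gt(455,160)),(t,(55,-22,47),gt(511,175)),
(s,(-110.3,0,156.7),gs(592,110)),(s,(55,22,47),gs(200,192)),(s,(55,-22,47),gs(265,142))]
def X(q,p): return [q[0],q[1],q[3]]+rpy([0,0,np.degrees(q[2])])@np.array(p)
o=least_squares(lambda q:np.concatenate([proj(d,X(q,p))[0]-uv for d,p,uv in obs]),[520,-160,-.1,0],loss='soft_l1')
q=o.x;print(q.round(2),np.degrees(q[2]).round(2));print(o.fun.reshape(-1,2).round(1))
print("end tri",tri([w,s],[obs[4][2],obs[7][2]]),X(q,(-110.3,0,156.7)))
print("grip",X(q,(-93,0,132)))
E
```

```text
[ 5.2626e+02 -1.5678e+02 -8.0000e-02 -3.9300e+00] -4.66
[[-0.8  1.1]
 [-0.2  0.9]
 [-0.3 -0.4]
 [ 0.1  0.1]
 [ 0.4 -3.6]
 [-1.2 -1.1]
 [ 0.1 -0.3]
 [ 0.4  0.5]
 [-0.8  0. ]
 [ 0.   0.1]]
end tri (array([ 419.50929542, -148.82437223,  153.00192845]), [np.float64(0.6146909917550272), np.float64(0.6146909917549701)]) [ 416.32780416 -147.81972434  152.76742022]
grip [ 433.57061511 -149.22523865  128.06742022]
```

```bash
python3 -c "
from h import *
M=frame(-4.7,35);g=np.array([434,-149.5,131])
delta(g+(19-110)*M[:,2],M)"
```

```text
shift [ -1.1 -48.  104.6] rot [-0.611  0.006 -0.022]
```

```bash
python3 -m inch '[[[-1,-48,0],[-0.15,0,0],-1],[[-1,-48,30],[-0.3,0,-0.01],-1],[[-1,-48,60],[-0.45,0,-0.02],-1],[[-1,-48,105],[-0.611,0.006,-0.022],-1],[[-1,-48,105],[-0.611,0.006,-0.022],-1],[[-1,-48,105],[-0.611,0.006,-0.022],-1],[[-1,-48,105],[-0.611,0.006,-0.022],-1]]'
python3 - <<'E'
from h import *
st()
d=cam("wrist");save(d,"w3");crop(d,0,0,640,400,1.25,"pics/w3.png")
q=np.array([526.5,-157,0]);Rb=rpy([0,0,-4.7])
for p in((-93,0,132),(-110.3,0,156.7),(55,22,47),(55,-22,47),(-55,22,47)): print(p,(proj(d,q+Rb@np.array(p))[0]*1.25).round())
M=frame(-4.7,35);g=np.array([434,-149.5,131]);delta(g+19*M[:,2],M)
E
```

```text
t: 3.25
position: [383.0, -147.4, 207.6]
orientation: [144.8, 0.2, 85.2]
ft_force: [0.4, -0.3, 0.4]
opening: 85.5
3.25 [ 383.  -147.4  207.6] [144.84   0.23  85.2 ] F [ 0.4 -0.3  0.4] op 85.5 j [ -54.  -32.  135.   31.   57. -152.]
(-93, 0, 132) [405. 258.]
(-110.3, 0, 156.7) [406. 273.]
(55, 22, 47) [423. 278.]
(55, -22, 47) [385. 278.]
(-55, 22, 47) [429. 210.]
shift [  3.4  -4.1 111.6] rot [0.004 0.005 0.002]
```

View pics/w3.png

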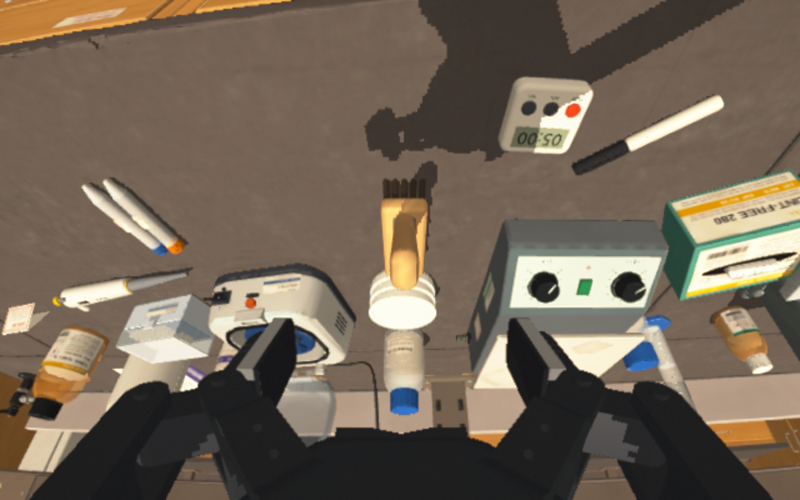

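```bash
python3 -m inch '[[[3,-4,50],[0,0,0],-1],[[3,-4,80],[0,0,0],-1],[[3,-4,111],[0,0,0],-1],[[3,-4,111],[0,0,0],-1],[[3,-4,111],[0,0,0],-1]]'
python3 - <<'E'
from h import *
st()
d=cam("wrist");save(d,"w4");crop(d,0,0,640,400,1.25,"pics/w4.png")
M=frame(-4.7,35);g=np.array([434,-149.5,131]);delta(g+19*M[:,2],M)
d=cam("scene");crop(d,280,100,420,220,5,"pics/s4.png")
E
```

```text
t: 3.8
position: [444.6, -149.4, 113.7]
orientation: [144.9, 0.1, 85.3]
ft_force: [0.2, -0.8, 0.4]
opening: 85.5
3.8 [ 444.6 -149.4  113.7] [1.4491e+02 1.0000e-01 8.5340e+01] F [ 0.2 -0.8  0.4] op 85.5 j [ -44.  -10.  134.   40.   34. -159.]
shift [-0.4  0.8 -0.5] rot [0.003 0.003 0.002]
```

View pics/w4.png

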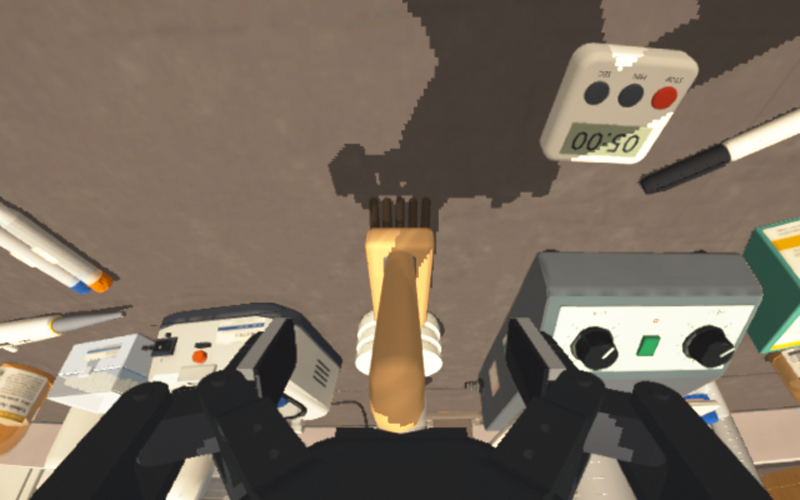

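View pics/s4.png

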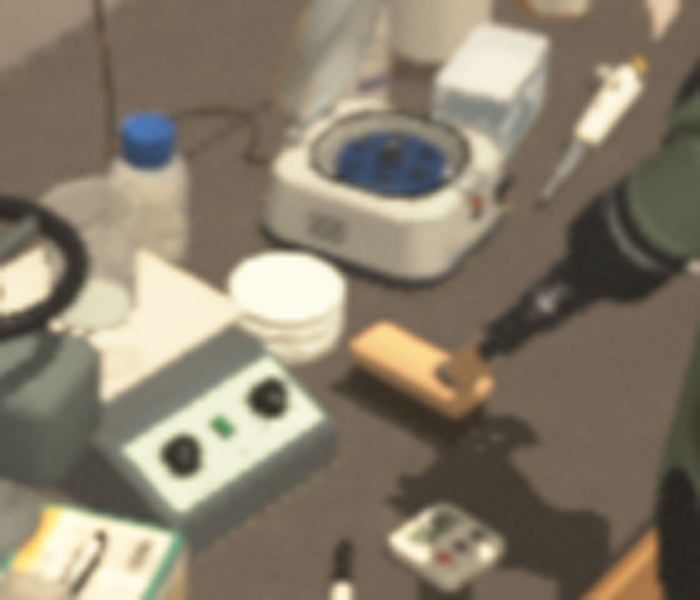

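```bash
python3 -m inch '[[[0,0,0],[0,0,0],1],[[0,0,0],[0,0,0],1],[[0,0,0],[0,0,0],1],[[0,0,0],[0,0,0],1],[[0,0,0],[0,0,0],1],[[0,0,0],[0,0,0],1],[[0,0,0],[0,0,0],1],[[0,0,0],[0,0,0],1]]'
python3 -m inch '[[[0,11,-16],[0,0,0],1],[[0,23,-33],[0,0,0],1],[[0,46,-65],[0,0,0],1],[[0,69,-98],[0,0,0],1],[[0,69,-98],[0,0,0],1],[[0,69,-98],[0,0,0],1]]'
python3 - <<'E'
from h import *
st()
d=cam("wrist");save(d,"w5");crop(d,0,0,640,400,1.25,"pics/w5.png")
E
```

```text
t: 4.7
position: [442.6, -149.3, 112.5]
orientation: [144.9, 0.1, 85.2]
ft_force: [-3.3, -0.5, 5.8]
opening: 17.3
t: 5.3
position: [442.5, -148.7, 232.0]
orientation: [145.0, 0.1, 85.2]
ft_force: [-0.9, -0.3, -3.1]
opening: 17.5
5.3 [ 442.5 -148.7  232. ] [1.450e+02 1.000e-01 8.522e+01] F [-0.9 -0.3 -3.1] op 17.5 j [ -44.  -24.  127.   28.   51. -142.]
```

View pics/w5.png

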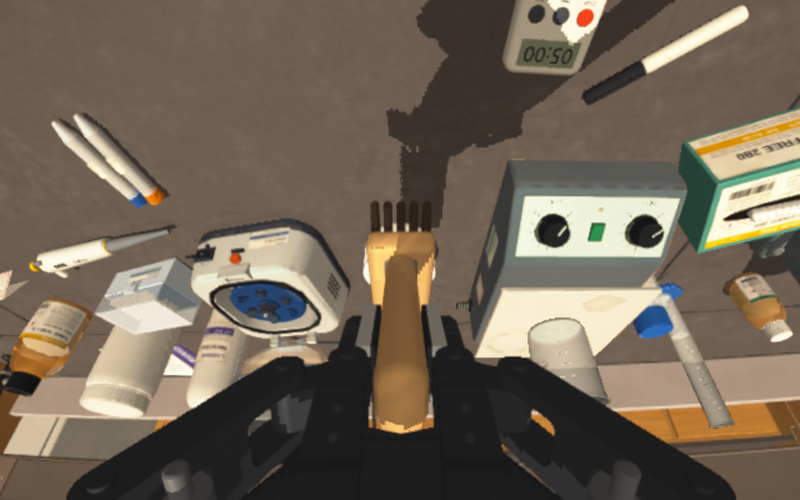

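```bash
cat >> h.py <<'E'
TP=np.array([528.5,312.4,0]);TY=12.9
def T(x,y,z): return TP+rpy([0,0,TY])@np.array([x,y,z],float)
def brush_tcp(x,y,z): return T(x-84,y,z+113)
E
python3 -c "
from h import *
M=frame(12.9,35);p=brush_tcp(-3,-110,225);print(p)
delta([430,-100,335],frame(-4.7,35));delta(p,M)
t=load('top0');print(onz(t,(378,150),200),onz(t,(375,162),110))"
```

```text
[468.25328887 185.75350855 338.        ]
shift [ 46.8  47.1 -95. ] rot [-0.003  0.    -0.002]
shift [334.7  60.4 -89.1] rot [-0.003  0.176 -0.253]
[687.43068599  11.61191114 200.        ] [705.11144628  15.53828226 110.        ]
```

```bash
python3 -m inch '[[[0,29,-41],[0,0,0],1],[[0,58,-82],[0,0,0],1],[[40,59,-86],[0,0,0],1],[[90,60,-89],[0,0.03,-0.05],1],[[140,60,-89],[0,0.06,-0.09],1],[[190,60,-89],[0,0.09,-0.13],1],[[240,60,-89],[-0.001,0.12,-0.17],1],[[290,60,-89],[-0.002,0.15,-0.21],1],[[335,60,-89],[-0.003,0.176,-0.253],1],[[335,60,-89],[-0.003,0.176,-0.253],1]]'
python3 -m inch '[[[0,0,0],[0,0,0],1],[[0,0,0],[0,0,0],1]]'
python3 - <<'E'
from h import *
st()
M=frame(12.9,35)
delta(brush_tcp(-3,-110,225),M)
delta(brush_tcp(-3,-110,93.5),M)
d=cam("wrist");save(d,"w6");crop(d,0,0,640,400,1.25,"pics/w6.png")
E
```

```text
t: 6.35
position: [466.4, 190.7, 334.5]
orientation: [145.3, 0.0, 103.4]
ft_force: [-0.4, -1.0, -3.1]
opening: 17.9
t: 6.55
position: [468.2, 184.4, 336.4]
orientation: [145.1, 0.1, 102.8]
ft_force: [-0.4, -0.3, -1.7]
opening: 17.5
6.55 [468.2 184.4 336.4] [1.4511e+02 1.4000e-01 1.0277e+02] F [-0.4 -0.3 -1.7] op 17.5 j [ 11. -24. 115.   1.  54. -92.]
shift [ 1.3  1.2 -1.1] rot [-0.002  0.003 -0.001]
shift [  1.6 -74.  106.7] rot [-0.002  0.003 -0.001]
```

View pics/w6.png

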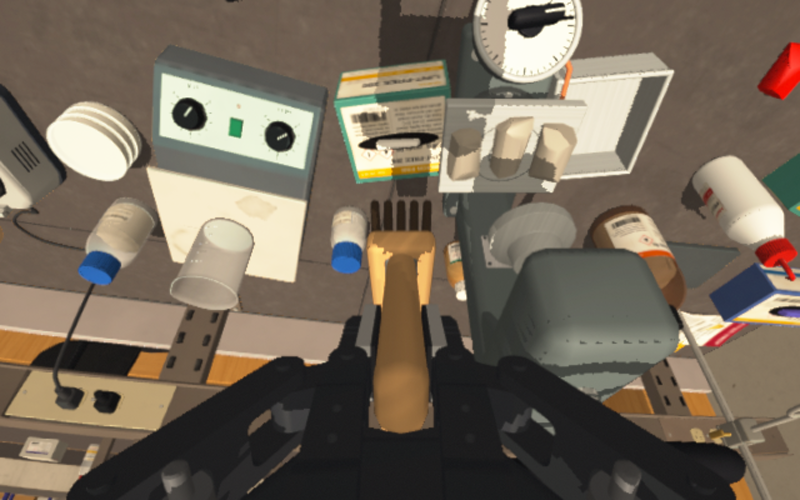

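```bash
python3 - <<'E'
from h import *
d=load("w6");crop(d,340,60,500,170,5,"pics/w6z.png")
E
```

```text
(no output)
```

View pics/w6z.png

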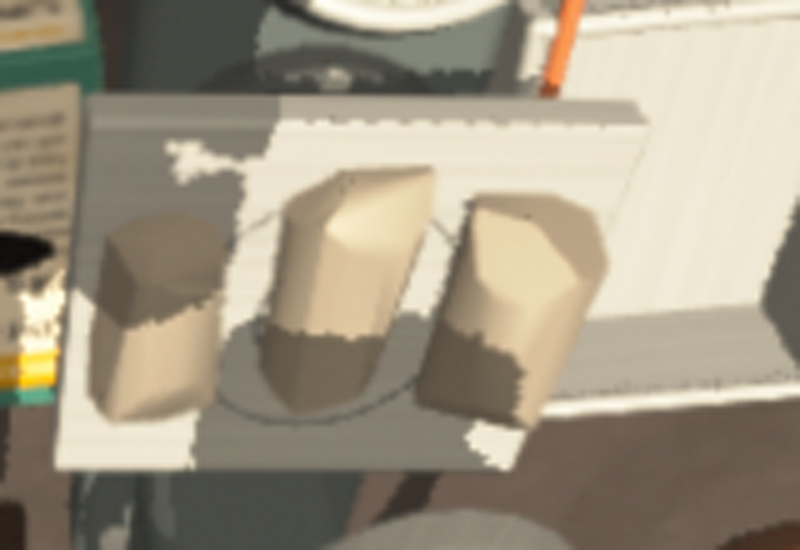

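```bash
python3 - <<'E'
from h import *
from scipy.optimize import least_squares
d=load("w1");w=load("w6")
g=lambda x,y:(255+x/4.4,150+y/4.4)
g6=lambda x,y:(340+x/5,60+y/5)
C={(-55,-68):(80,394),(-55,68):(481,402),(55,-68):(82,681),(55,68):(465,686)}
C6={(-55,-68):(83,125),(-55,68):(648,125),(55,-68):(56,469),(55,68):(512,470)}
def P(q,x,y): 
    c,s=np.cos(q[2]),np.sin(q[2]);return [q[0]+c*x-s*y,q[1]+s*x+c*y,q[3]]
def f(q,u): return np.concatenate([proj(dd,P(q,*k))[0]-gg(*v) for n,(dd,gg,CC) in enumerate([(d,g,C),(w,g6,C6)]) if n in u for k,v in CC.items()])
for u in([0],[1],[0,1]):
    o=least_squares(f,[523,310,.25,90],args=(u,));q=o.x;print(q.round(1),np.degrees(q[2]).round(2),o.fun.round(1))
E
```

```text
[5.335e+02 3.136e+02 2.000e-01 8.450e+01] 12.71 [-1.1  0.4  0.8  0.4  0.6 -0.7 -0.3 -0.2]
[5.322e+02 3.130e+02 2.000e-01 8.670e+01] 13.68 [ 0.3 -0.   0.  -0.2 -0.2  0.5 -0.3 -0.3]
[5.327e+02 3.134e+02 2.000e-01 8.590e+01] 13.26 [-1.6  0.7  0.7 -0.1  0.8 -0.2  0.2 -0.5  0.8 -0.4  0.   0.3 -0.3  0.2
 -0.7 -0.1]
```

```bash
sed -i 's/TP=np.array.*/TP=np.array([531.5,313,0]);TY=13.2/' h.py; python3 -c "
from h import *
M=frame(13.2,35)
delta(brush_tcp(-5,-112,150),M);delta(brush_tcp(-5,-112,93),M)"
```

```text
shift [ -0.5 -41.   61.7] rot [-0.001  0.007 -0.006]
shift [ -0.4 -73.7 108.4] rot [-0.001  0.007 -0.006]
```

```bash
python3 -m inch '[[[0,-20,30],[0,0.003,-0.003],1],[[0,-41,62],[0,0.007,-0.006],1],[[0,-54,80],[0,0.007,-0.006],1],[[0,-66,97],[0,0.007,-0.006],1],[[0,-74,108],[0,0.007,-0.006],1],[[0,-74,108],[0,0.007,-0.006],1],[[0,-74,108],[0,0.007,-0.006],1]]'
python3 - <<'E'
from h import *
st()
M=frame(13.2,35)
delta(brush_tcp(-5,-112,93),M)
d=cam("wrist");save(d,"w7");crop(d,0,0,640,400,1.25,"pics/w7.png")
d=cam("scene");crop(d,200,120,360,270,4,"pics/s7.png")
E
```

```text
t: 7.3
position: [471.1, 184.0, 208.2]
orientation: [144.8, -0.0, 103.2]
ft_force: [0.7, 0.5, -1.3]
opening: 17.3
7.3 [471.1 184.  208.2] [144.84  -0.   103.17] F [ 0.7  0.5 -1.3] op 17.3 j [ 11. -16. 125.   3.  36. -94.]
shift [-0.2 -1.9  1.4] rot [ 0.003  0.    -0.   ]
```

View pics/w7.png

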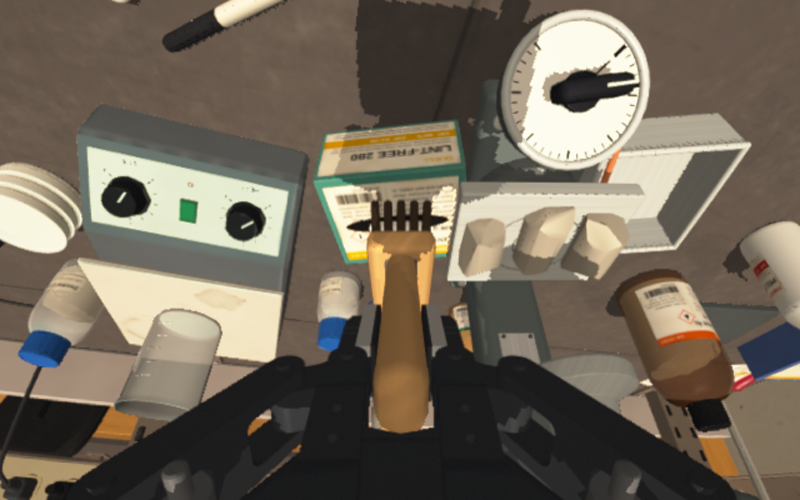

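View pics/s7.png

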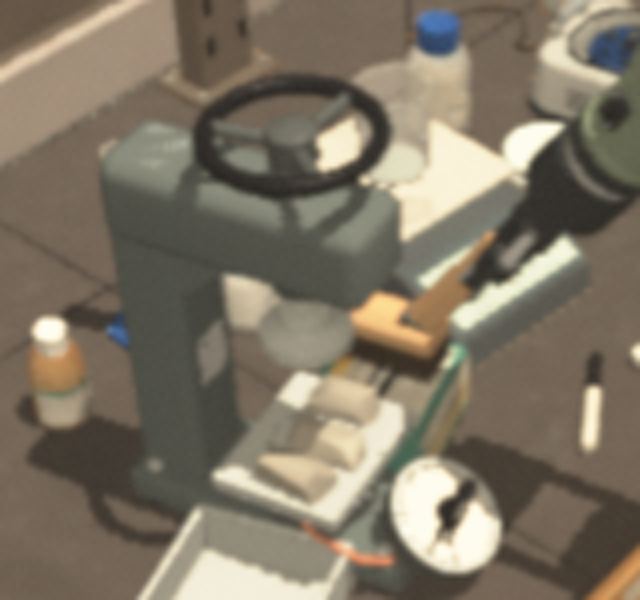

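```bash
python3 -m inch '[[[5,-2,1.5],[0,0,0],1],[[10,-2,1.5],[0,0,0],1],[[15,-2,1.5],[0,0,0],1],[[20,-2,1.5],[0,0,0],1],[[25,-2,1.5],[0,0,0],1],[[30,-2,1.5],[0,0,0],1],[[35,-2,1.5],[0,0,0],1],[[40,-2,1.5],[0,0,0],1],[[45,-2,1.5],[0,0,0],1],[[50,-2,1.5],[0,0,0],1]]'
python3 - <<'E'
from h import *
st()
d=cam("wrist");save(d,"w8");crop(d,0,0,640,400,1.25,"pics/w8.png")
E
```

```text
t: 8.4
position: [458.3, 234.1, 205.7]
orientation: [144.8, 0.0, 103.3]
ft_force: [-1.5, -1.4, -1.3]
opening: 17.4
8.4 [458.3 234.1 205.7] [1.4485e+02 2.0000e-02 1.0333e+02] F [-1.5 -1.4 -1.3] op 17.4 j [ 20. -14. 124.  -6.  35. -80.]
```

View pics/w8.png

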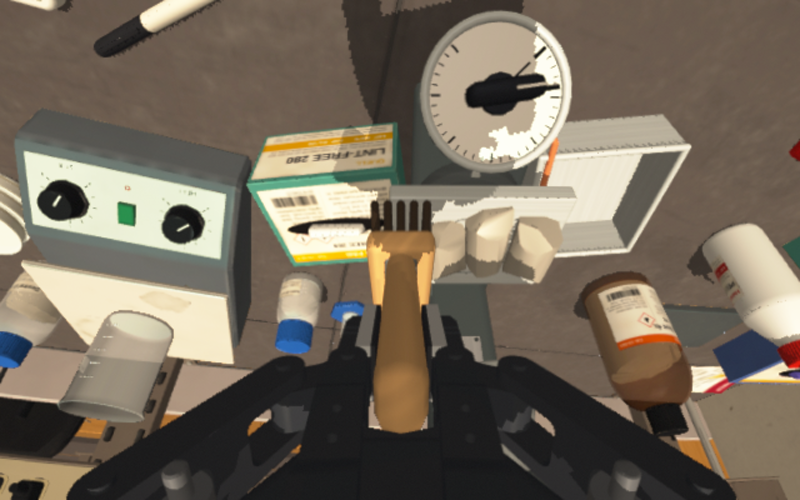

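Pushing has started with small forces (<2 N). Continuing the sweep.

```bash
python3 -m inch '[[[5,0,0],[0,0,0],1],[[10,0,0],[0,0,0],1],[[15,0,0],[0,0,0],1],[[20,0,0],[0,0,0],1],[[25,0,0],[0,0,0],1],[[30,0,0],[0,0,0],1],[[35,0,0],[0,0,0],1],[[40,0,0],[0,0,0],1],[[45,0,0],[0,0,0],1],[[50,0,0],[0,0,0],1]]'
python3 - <<'E'
from h import *
st()
d=cam("wrist");save(d,"w9");crop(d,0,0,640,400,1.25,"pics/w9.png")
E
```

```text
t: 9.45
position: [446.7, 282.9, 205.7]
orientation: [144.8, -0.0, 103.3]
ft_force: [0.4, -0.2, -1.2]
opening: 17.0
9.45 [446.7 282.9 205.7] [144.85  -0.   103.34] F [ 0.4 -0.2 -1.2] op 17.0 j [ 28. -10. 121. -14.  36. -66.]
```

View pics/w9.png

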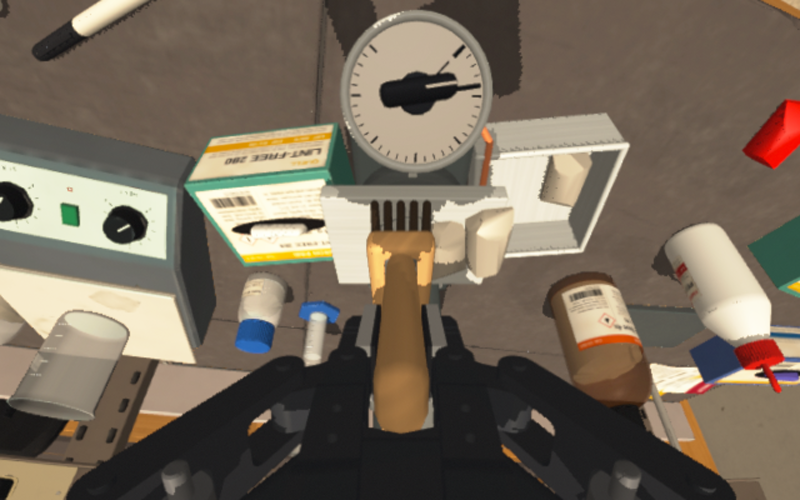

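The first piece is in the tray at (567,178).

```bash
python3 -m inch '[[[5,0,0],[0,0,0],1],[[10,0,0],[0,0,0],1],[[15,0,0],[0,0,0],1],[[20,0,0],[0,0,0],1],[[25,0,0],[0,0,0],1],[[30,0,0],[0,0,0],1],[[35,0,0],[0,0,0],1],[[40,0,0],[0,0,0],1],[[45,0,0],[0,0,0],1],[[50,0,0],[0,0,0],1]]'
python3 - <<'E'
from h import *
st()
d=cam("wrist");save(d,"w10");crop(d,0,0,640,400,1.25,"pics/w10.png")
E
```

```text
t: 10.5
position: [435.3, 331.6, 205.8]
orientation: [144.8, -0.0, 103.3]
ft_force: [0.1, -0.4, -2.0]
opening: 17.1
10.5 [435.3 331.6 205.8] [144.83  -0.   103.34] F [ 0.1 -0.4 -2. ] op 17.1 j [ 35.  -7. 118. -21.  37. -55.]
```

View pics/w10.png

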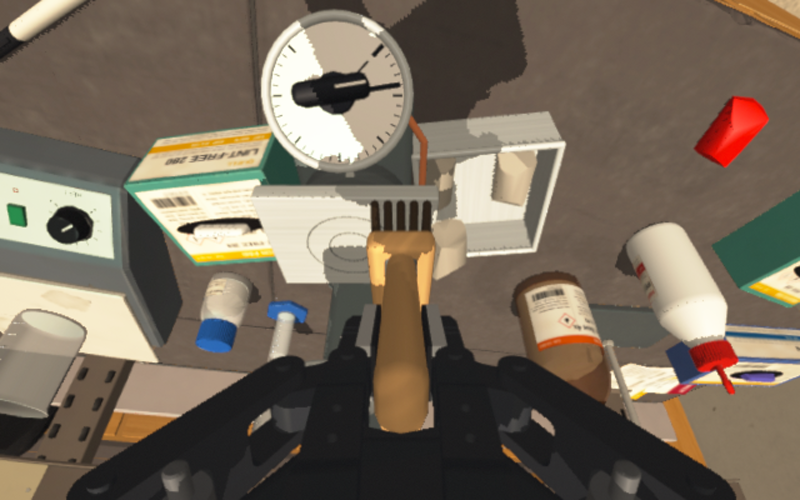

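```bash
python3 -m inch '[[[4,0,0],[0,0,0],1],[[8,0,0],[0,0,0],1],[[12,0,0],[0,0,0],1],[[16,0,0],[0,0,0],1],[[20,0,0],[0,0,0],1],[[24,0,0],[0,0,0],1],[[28,0,0],[0,0,0],1],[[32,0,0],[0,0,0],1],[[32,0,0],[0,0,0],1]]'
python3 - <<'E'
from h import *
st()
d=cam("wrist");save(d,"w11");crop(d,0,0,640,400,1.25,"pics/w11.png")
E
```

```text
t: 11.45
position: [427.8, 362.8, 205.8]
orientation: [144.8, -0.0, 103.4]
ft_force: [0.6, -0.8, -1.9]
opening: 17.3
11.45 [427.8 362.8 205.8] [ 1.4483e+02 -1.0000e-02  1.0337e+02] F [ 0.6 -0.8 -1.9] op 17.3 j [ 40.  -4. 116. -24.  39. -49.]
```

View pics/w11.png

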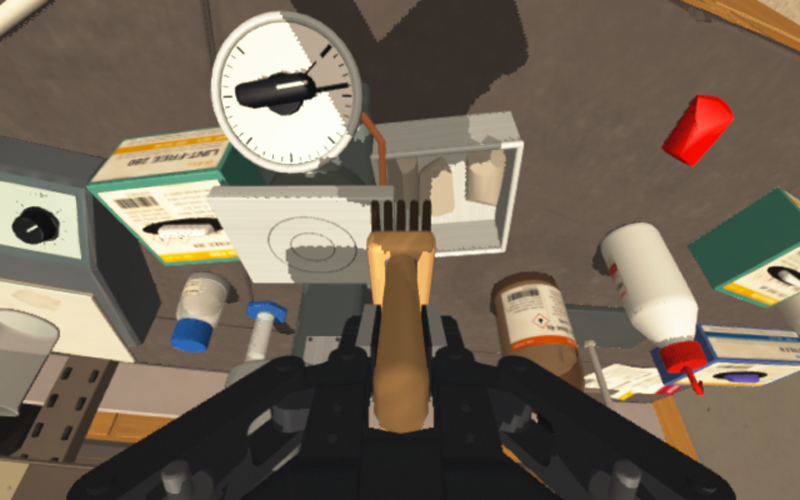

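```bash
python3 -c "
from h import *
M=frame(13.2,35)
delta(brush_tcp(-45,85,130),M);delta(brush_tcp(-60,85,215),M)"
```

```text
shift [ 13.2 -10.7 -53.2] rot [ 0.003 -0.002  0.002]
shift [  13.2   26.  -131.3] rot [ 0.003 -0.002  0.002]
```

```bash
python3 -m inch '[[[2,7,-10],[0,0,0],1],[[8,0,-30],[0,0,0],1],[[13,-11,-53],[0,0,0],1],[[13,6,-90],[0,0,0],1],[[13,26,-131],[0,0,0],1],[[13,26,-131],[0,0,0],1],[[13,26,-131],[0,0,0],1]]'
python3 - <<'E'
from h import *
st()
delta([430,-100,338],frame(-4.7,35));delta([442.5,-149,240],frame(-4.7,35))
d=cam("wrist");save(d,"w12");crop(d,0,0,640,400,1.25,"pics/w12.png")
d=cam("scene");crop(d,200,120,360,270,5 and 4,"pics/s12.png")
E
```

```text
t: 12.2
position: [372.6, 363.1, 330.9]
orientation: [144.6, -0.2, 103.3]
ft_force: [-0.8, -0.2, -2.0]
opening: 17.3
12.2 [372.6 363.1 330.9] [144.6   -0.17 103.35] F [-0.8 -0.2 -2. ] op 17.3 j [ 45. -16. 110. -21.  57. -51.]
shift [-463.9  -36.7  -36.5] rot [ 0.006 -0.184  0.256]
shift [-514.7  -92.7   43.8] rot [ 0.006 -0.184  0.256]
```

View pics/w12.png

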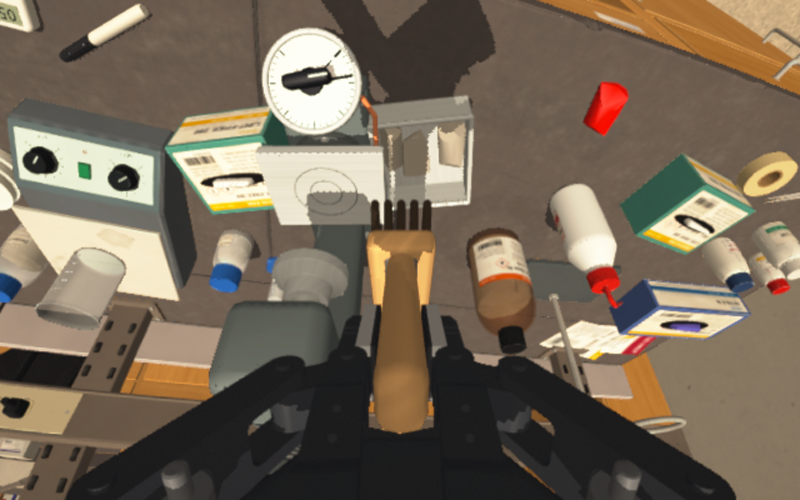

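View pics/s12.png

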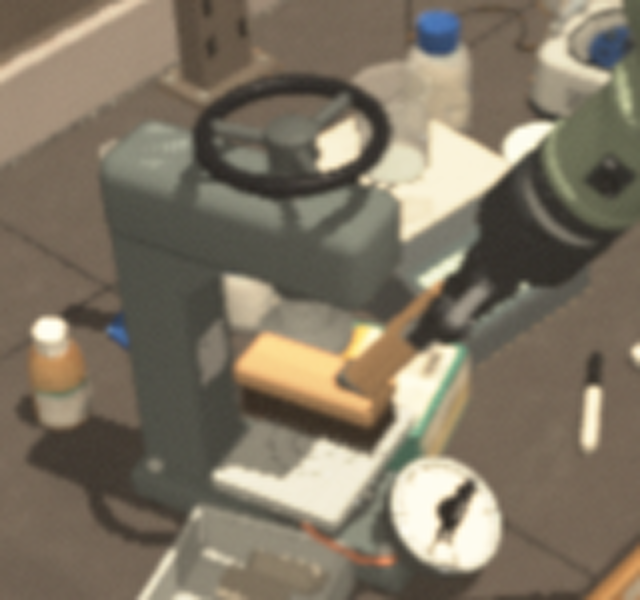

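```bash
python3 -c "
from h import *
M=frame(13.2,35)
delta(brush_tcp(-100,95,300),M);delta(brush_tcp(-110,95,405),M);delta(brush_tcp(-110,-60,405),M);delta(brush_tcp(-110,-180,405),M)"
```

```text
shift [ 11.   17.4 -93.5] rot [ 0.    -0.     0.002]
shift [  10.9   69.4 -185.2] rot [ 0.    -0.     0.002]
shift [-144.1   69.1 -185.3] rot [ 0.    -0.     0.002]
shift [-264.1   68.9 -185.3] rot [ 0.    -0.     0.002]
```

```bash
python3 -m inch '[[[11,9,-47],[0,0,0],1],[[11,17,-94],[0,0,0],1],[[11,43,-140],[0,0,0],1],[[11,69,-185],[0,0,0],1],[[11,69,-185],[0,0,0],1],[[11,69,-185],[0,0,0],1],[[11,69,-185],[0,0,0],1]]'
python3 - <<'E'
from h import *
st()
s=bot.observe();print((rpy([0,0,TY]).T@(s["position"]-TP)).round())
M=frame(13.2,35);delta(brush_tcp(-110,-60,405),M);delta(brush_tcp(-110,-180,405),M)
E
```

```text
t: 13.0
position: [320.7, 361.2, 514.8]
orientation: [145.2, 0.2, 103.3]
ft_force: [-0.1, -0.6, -1.7]
opening: 17.5
13.0 [320.7 361.2 514.8] [145.16   0.2  103.31] F [-0.1 -0.6 -1.7] op 17.5 j [ 51. -21.  93. -21.  80. -54.]
[-194.   95.  515.]
shift [-155.     1.5   -2.2] rot [-0.003  0.002  0.004]
shift [-275.     1.1   -2. ] rot [-0.003  0.002  0.004]
```

```bash
python3 -m inch '[[[-45,1,-2],[0,0,0],1],[[-90,1,-2],[0,0,0],1],[[-135,1,-2],[0,0,0],1],[[-180,1,-2],[0,0,0],1],[[-225,1,-2],[0,0,0],1],[[-275,1,-2],[0,0,0],1],[[-275,1,-2],[0,0,0],1],[[-275,1,-2],[0,0,0],1]]'
python3 - <<'E'
from h import *
st()
delta([430,-60,450],frame(-4.7,35));delta([442.5,-149,350],frame(-4.7,35));delta([442.5,-149,240],frame(-4.7,35))
E
```

```text
t: 13.8
position: [384.5, 90.3, 516.7]
orientation: [145.2, -0.1, 102.8]
ft_force: [0.1, 0.5, -1.4]
opening: 17.2
13.8 [384.5  90.3 516.7] [ 1.4524e+02 -1.2000e-01  1.0280e+02] F [ 0.1  0.5 -1.4] op 17.2 j [ -10.  -40.  103.   13.   85. -110.]
shift [-156.8  -28.7   60.8] rot [-0.004 -0.176  0.249]
shift [-246.5  -91.8  138.5] rot [-0.004 -0.176  0.249]
shift [-246.8 -154.6  228.9] rot [-0.004 -0.176  0.249]
```

```bash
python3 -m inch '[[[-40,-7,15],[-0.001,-0.044,0.06],1],[[-80,-14,30],[-0.002,-0.088,0.12],1],[[-120,-21,45],[-0.003,-0.13,0.18],1],[[-157,-29,61],[-0.004,-0.176,0.249],1],[[-200,-60,100],[-0.004,-0.176,0.249],1],[[-246,-92,138],[-0.004,-0.176,0.249],1],[[-247,-120,180],[-0.004,-0.176,0.249],1],[[-247,-155,229],[-0.004,-0.176,0.249],1],[[-247,-155,229],[-0.004,-0.176,0.249],1],[[-247,-155,229],[-0.004,-0.176,0.249],1]]'
python3 -m inch '[[[0,0,0],[0,0,0],1],[[0,0,0],[0,0,0],1]]'
python3 - <<'E'
from h import *
st()
M=frame(-4.7,35)
delta([442.6,-149.3,130],M);delta([442.6,-149.3,113],M)
d=cam("wrist");save(d,"w13");crop(d,0,0,640,400,1.25,"pics/w13.png")
E
```

```text
t: 14.8
position: [441.5, -139.8, 233.9]
orientation: [145.6, -0.7, 86.0]
ft_force: [-1.1, 0.4, -2.1]
opening: 17.4
t: 15.0
position: [447.6, -145.5, 247.5]
orientation: [144.4, 0.2, 85.9]
ft_force: [0.7, -0.4, -0.4]
opening: 17.2
15.0 [ 447.6 -145.5  247.5] [144.39   0.15  85.95] F [ 0.7 -0.4 -0.4] op 17.2 j [ -43.  -24.  126.   28.   53. -141.]
shift [ -3.9 -72.3  92.8] rot [ 0.011 -0.004  0.011]
shift [ -3.8 -82.2 106.6] rot [ 0.011 -0.004  0.011]
```

View pics/w13.png

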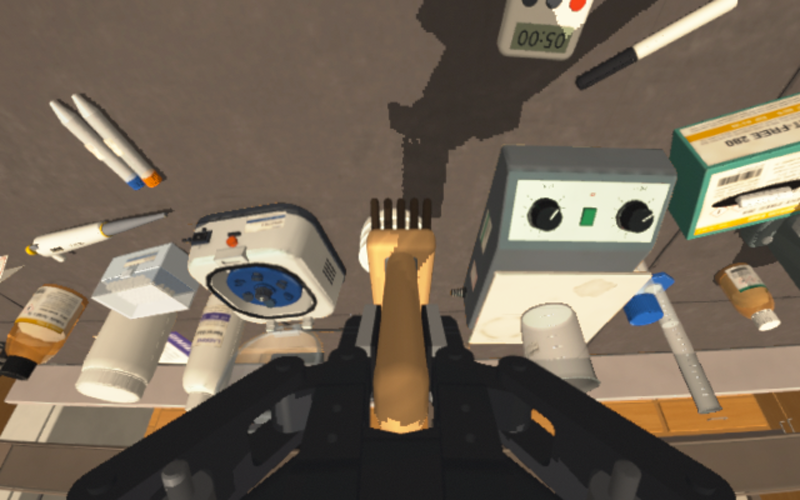

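```bash
python3 - <<'E'
from h import *
st()
M=frame(-4.7,35)
delta([439,-149.3,150],M);delta([439,-149.3,112.5],M)
E
```

```text
15.05 [ 447.7 -145.8  248. ] [144.35   0.2   85.94] F [ 0.  -0.5 -1.4] op 17.3 j [ -44.  -24.  126.   28.   53. -141.]
shift [ -3.8 -64.   74.7] rot [ 0.011 -0.004  0.011]
shift [ -3.6 -85.9 105.2] rot [ 0.011 -0.004  0.011]
```

```bash
python3 -m inch '[[[-1,-25,30],[0.004,0,0.004],1],[[-3,-45,55],[0.011,-0.004,0.011],1],[[-4,-64,75],[0.011,-0.004,0.011],1],[[-4,-74,88],[0.011,-0.004,0.011],1],[[-4,-80,97],[0.011,-0.004,0.011],1],[[-4,-83,101],[0.011,-0.004,0.011],1],[[-4,-83,101],[0.011,-0.004,0.011],1],[[-4,-83,101],[0.011,-0.004,0.011],1]]'
python3 - <<'E'
from h import *
st()
M=frame(-4.7,35)
delta([439,-149.3,112.5],M)
d=cam("wrist");save(d,"w14");crop(d,0,0,640,400,1.25,"pics/w14.png")
d=cam("scene");crop(d,320,140,420,220,7,"pics/s14.png")
E
```

```text
t: 15.85
position: [437.8, -149.6, 115.9]
orientation: [145.1, -0.1, 85.2]
ft_force: [-0.3, 0.0, -1.8]
opening: 17.2
15.85 [ 437.8 -149.6  115.9] [ 1.4509e+02 -5.0000e-02  8.5240e+01] F [-0.3  0.  -1.8] op 17.2 j [ -45.  -11.  135.   40.   35. -159.]
shift [ 0.4 -1.   3.5] rot [-0.002 -0.    -0.001]
```

View pics/s14.png

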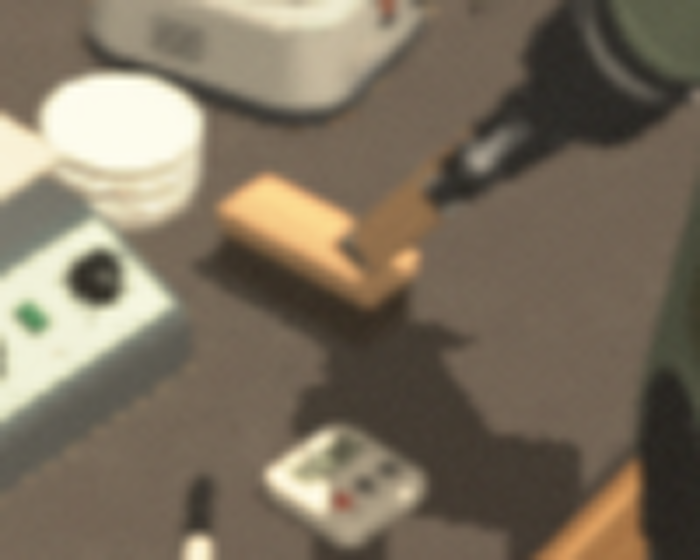

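View pics/w14.png

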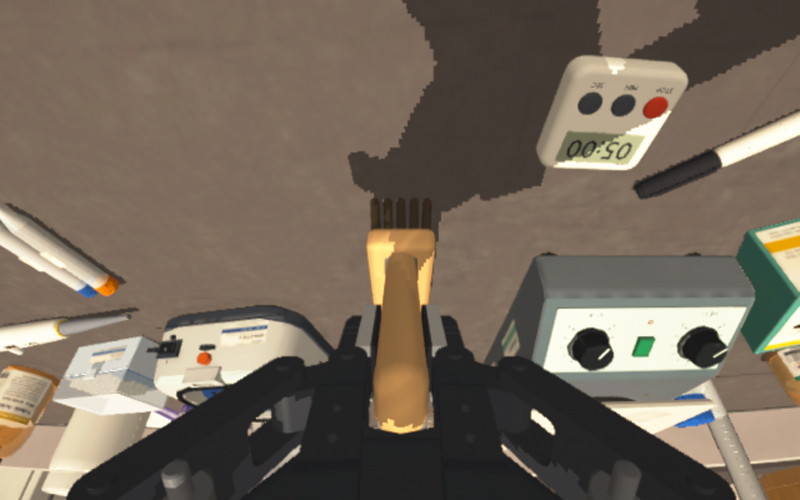

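Just above the bench. I'll lower 3–4 mm gently, check the force, then open.

```bash
python3 -m inch '[[[0,-1,1.4],[0,0,0],1],[[0,-2,2.9],[0,0,0],1],[[0,-2,2.9],[0,0,0],1],[[0,-2,2.9],[0,0,0],1]]'
```

```text
t: 16.35
position: [438.1, -150.0, 112.6]
orientation: [145.0, -0.1, 85.1]
ft_force: [-3.0, 0.1, 6.3]
opening: 17.2
```

```bash
python3 -m inch '[[[0,0,0],[0,0,0],0.3],[[0,0,0],[0,0,0],-0.2],[[0,0,0],[0,0,0],-1],[[0,0,0],[0,0,0],-1],[[0,0,0],[0,0,0],-1],[[0,0,0],[0,0,0],-1]]'
python3 -m inch '[[[0,0,-15],[0,0,0],-1],[[0,0,-30],[0,0,0],-1],[[0,0,-70],[0,0,0],-1],[[0,0,-115],[0,0,0],-1],[[0,0,-115],[0,0,0],-1],[[0,0,-115],[0,0,0],-1]]'
python3 - <<'E'
from h import *
st()
d=cam("wrist");save(d,"w15");crop(d,0,0,640,400,1.25,"pics/w15.png")
d=cam("scene");crop(d,320,140,420,220,7,"pics/s15.png")
E
```

```text
t: 16.95
position: [436.4, -148.5, 110.4]
orientation: [145.3, -0.2, 85.2]
ft_force: [-0.7, -0.2, -0.3]
opening: 85.4
t: 17.55
position: [371.4, -144.6, 207.0]
orientation: [145.0, 0.1, 85.1]
ft_force: [0.1, 0.4, -0.8]
opening: 85.3
17.55 [ 371.4 -144.6  207. ] [1.4504e+02 9.0000e-02 8.5130e+01] F [ 0.1  0.4 -0.8] op 85.3 j [ -56.  -34.  136.   31.   59. -153.]
```

View pics/s15.png

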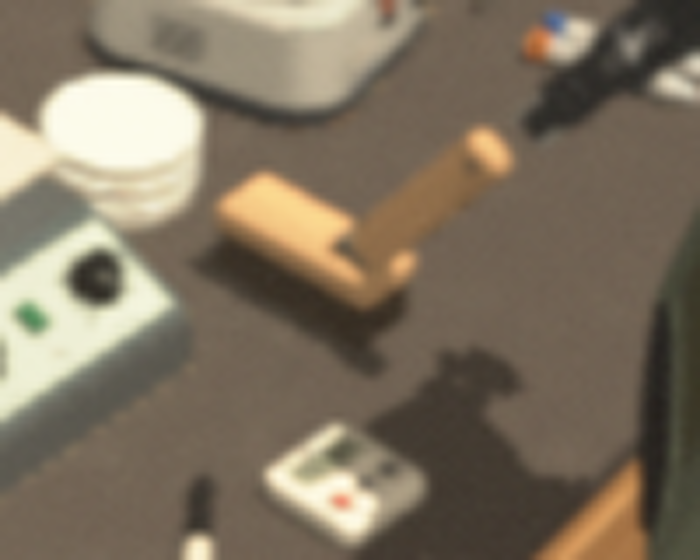

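View pics/w15.png

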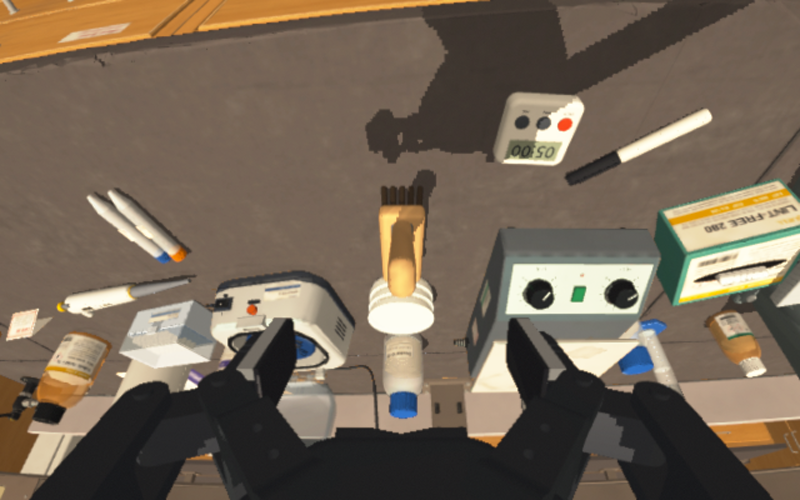

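```bash
cat >> h.py <<'E'
def gf(TP_=None,TY_=None):
    Rg=rpy([0,0,TY if TY_ is None else TY_]);a=np.radians(35)
    zg=Rg@[-np.sin(a),0,np.cos(a)];xg=Rg@[np.cos(a),0,np.sin(a)]
    return (TP if TP_ is None else TP_)+Rg@[-115,0,60],np.column_stack([xg,np.cross(zg,xg),zg])
def circ(d,O,G,r,h,n=72):
    a=np.linspace(0,2*np.pi,n);return proj(d,O+(G@np.array([r*np.cos(a),r*np.sin(a),h+0*a])).T)
def overlay(d,x0,y0,x1,y1,k,fn,O,G,th=None):
    im=cv2.resize(d["frame"][y0:y1,x0:x1,::-1],None,fx=k,fy=k,interpolation=cv2.INTER_CUBIC)
    f=lambda p:((p-[x0,y0]+.5)*k).round().astype(int)
    cv2.polylines(im,[f(circ(d,O,G,48,4.5))],0,(0,0,255),1)
    c=f(proj(d,O))[0];cv2.circle(im,tuple(int(v) for v in c),3,(0,255,0),-1)
    z=f(proj(d,O+G@np.array([-.707*40,.707*40,0])))[0];cv2.circle(im,tuple(int(v) for v in z),3,(255,0,0),-1)
    if th is not None:
        b=np.radians(135)-th;u=np.array([np.cos(b),np.sin(b),0]);v=np.array([-np.sin(b),np.cos(b),0])
        Q=np.array([22*u+6.5*v,22*u-6.5*v,-22*u-6.5*v,-22*u+6.5*v,22*u+6.5*v])+[0,0,32]
        cv2.polylines(im,[f(proj(d,O+(G@Q.T).T))],0,(255,255,0),1)
        cv2.polylines(im,[f(proj(d,O+(G@np.array([0*u,40*u]).T).T))],0,(255,0,255),1)
    cv2.imwrite(fn,im)
E
python3 - <<'E'
from h import *
O,G=gf();print(O)
d=load("w9");overlay(d,260,0,400,140,4.2,"pics/g9.png",O,G,.66)
d=load("w1");overlay(d,270,150,370,250,5.9,"pics/g1.png",O,G,.66)
E
```

```text
[419.53842617 286.73964994  60.        ]
```

View pics/g9.png

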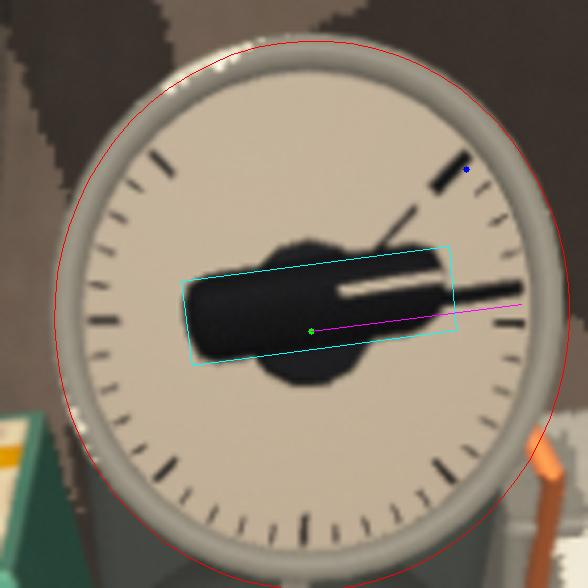

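View pics/g1.png

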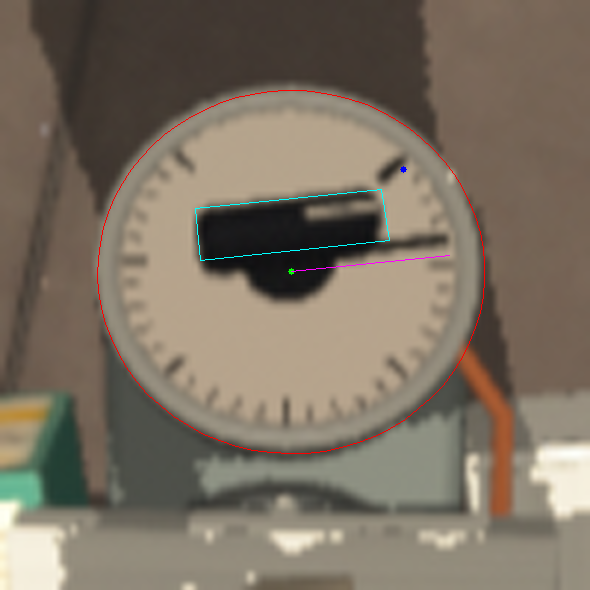

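```bash
python3 - <<'E'
from h import *
from scipy.optimize import least_squares
A=load("w9");B=load("w1")
fa=lambda x,y:(260+x/4.2-.5,x*0+y/4.2-.5);fb=lambda x,y:(270+x/5.9-.5,150+y/5.9-.5)
s=.7071
# direction (x up, y 9h): 12h,9h,3h, 10:30, 1:30, 7:30, 4:30
D=[(1,0),(0,1),(0,-1),(s,s),(s,-s),(-s,s),(-s,-s)]
a=[(304,530),(510,323),(103,320),(444,471),(165,469),(450,173),(162,164)]
b=[(286,410),(440,265),(134,260),(398,367),(174,366),(393,169),(184,159)]
def res(q):
    O=q[:3];_,G=gf(TY_=q[3]);r=[]
    for d,f,P in((A,fa,a),(B,fb,b)):
        for (dx,dy),uv in zip(D,P): r+=list(proj(d,O+G@np.array([dx*q[4],dy*q[4],0]))[0]-f(*uv))
    return np.array(r)
o=least_squares(res,[419,286,60,13,41]);print(o.x.round(2),np.abs(o.fun).max().round(2),o.fun.std().round(2))
o2=least_squares(lambda q:res([q[0],q[1],60,q[2],q[3]]),[419,286,13,41]);print(o2.x.round(2),o2.fun.std().round(2))
O=o.x[:3];_,G=gf(TY_=o.x[3])
def th(d,uv,h):
    v=ray(d,uv);w=d["p"]+v*(((O+G[:,2]*h-d["p"])@G[:,2])/(v@G[:,2]))-O;w=w@G;return (np.radians(135)-np.arctan2(w[1],w[0])).round(3),w.round(1)
for d,uv in((A,fa(520,288)),(B,fb(447,238))):
  for h in (0,2,4): print(th(d,uv,h))
print("knob ends top",th(A,fa(445,285),32),th(A,fa(188,325),32))
overlay(A,260,0,400,140,4.2,"pics/g9.png",O,G,.72)
E
```

```text
[417.49 285.24  61.13  12.89  37.89] 1.23 0.44
[417.99 285.4   12.89  38.06] 0.44
(np.float64(0.625), array([-6.4, 39.9,  0. ]))
(np.float64(0.631), array([-6.1, 39.5,  2. ]))
(np.float64(0.638), array([-5.8, 39.1,  4. ]))
(np.float64(0.599), array([-7.6, 40. ,  0. ]))
(np.float64(0.617), array([-6.8, 39.8,  2. ]))
(np.float64(0.635), array([-6. , 39.6,  4. ]))
knob ends top (np.float64(0.702), array([-1.8, 21.1, 32. ])) (np.float64(3.705), array([  4.7, -20.6,  32. ]))
```

View pics/g9.png

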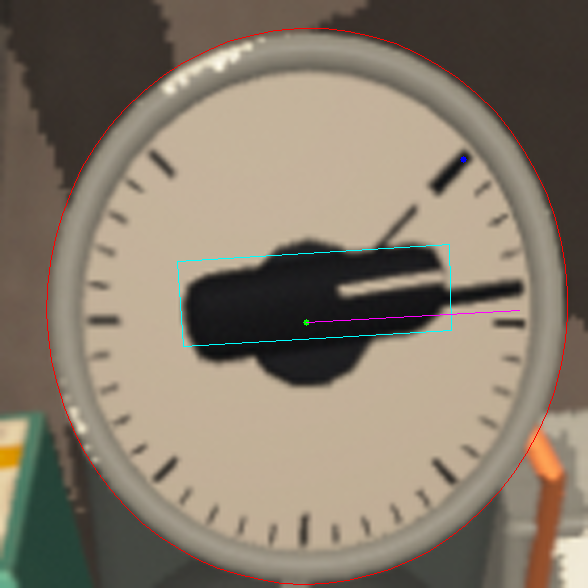

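```bash
cat >> h.py <<'E'
GO=np.array([418,285.4,60.5]);GY=12.9
def knob(h,th,dx=1.0,dy=0.0):
    _,G=gf(TY_=GY);phi=135-np.degrees(th)-90
    M=R.from_rotvec(G[:,2]*np.radians(phi-90)).as_matrix()@frame(GY,35)
    return GO+G@np.array([dx,dy,h]),M
E
python3 - <<'E'
from h import *
p,M=knob(100,.62);print(p,R.from_matrix(M).as_euler('xyz',degrees=True))
delta([380,-60,330],frame(0,20));delta(p,M)
E
```

```text
[362.88847242 272.77777519 142.98878087] [173.42364715 -34.45430331  24.41777925]
shift [  83.9   73.4 -102.3] rot [ 0.256  0.034 -0.076]
shift [413.1 -70.6  27.4] rot [0.113 0.142 1.146]
```

```bash
python3 -m inch '[[[10,25,-35],[0.05,0,0],-1],[[40,50,-70],[0.13,0.02,-0.04],-1],[[84,73,-102],[0.256,0.034,-0.076],-1],[[84,73,-102],[0.256,0.034,-0.076],-1],[[84,73,-102],[0.256,0.034,-0.076],-1],[[84,73,-102],[0.256,0.034,-0.076],-1]]'
python3 - <<'E'
from h import *
st()
p,M=knob(200,.62)
delta(p,M);print(p)
E
```

```text
t: 18.25
position: [379.5, -59.6, 327.3]
orientation: [160.3, -0.1, 90.1]
ft_force: [0.9, 0.3, -0.6]
opening: 85.5
18.25 [379.5 -59.6 327.3] [ 1.6026e+02 -8.0000e-02  9.0070e+01] F [ 0.9  0.3 -0.6] op 85.5 j [ -30.  -32.  116.   10.   79. -121.]
shift [ 319.5 -102.6   72.5] rot [-0.145  0.264  1.195]
[306.97846721 259.9726746  224.90398529]
```

```bash
python3 - <<'E'
from h import *
p,M=knob(130,.62)
delta(p,M);print(p)
E
```

```text
shift [328.3 -85.2 139.7] rot [-0.145  0.264  1.195]
[346.11547086 268.93624501 167.56334219]
```

```bash
python3 -m inch '[[[45,-10,10],[-0.02,0.033,0.149],-1],[[90,-20,20],[-0.036,0.066,0.299],-1],[[135,-30,30],[-0.054,0.1,0.448],-1],[[180,-40,40],[-0.072,0.132,0.6],-1],[[225,-50,50],[-0.09,0.165,0.747],-1],[[270,-60,60],[-0.11,0.2,0.9],-1],[[310,-75,90],[-0.127,0.23,1.05],-1],[[328,-85,120],[-0.145,0.264,1.195],-1],[[328,-85,140],[-0.145,0.264,1.195],-1],[[328,-85,140],[-0.145,0.264,1.195],-1]]'
python3 -m inch '[[[0,0,0],[0,0,0],-1],[[0,0,0],[0,0,0],-1]]'
python3 - <<'E'
from h import *
st()
p,M=knob(130,.62)
delta(p,M)
d=cam("wrist");save(d,"w16");crop(d,0,0,640,400,1.25,"pics/w16.png")
d=cam("scene");crop(d,200,120,360,270,4,"pics/s16.png")
E
```

```text
t: 19.25
position: [349.9, 239.0, 189.9]
orientation: [167.5, -29.9, 35.5]
ft_force: [0.3, -0.6, -0.4]
opening: 85.3
t: 19.45
position: [350.2, 238.8, 191.3]
orientation: [167.3, -29.7, 36.0]
ft_force: [0.5, -0.2, -0.2]
opening: 85.5
19.45 [350.2 238.8 191.3] [167.34 -29.73  35.98] F [ 0.5 -0.2 -0.2] op 85.5 j [ 30. -24. 131. -14.  43.   5.]
shift [  0.7 -32.2  21.2] rot [-0.001  0.052  0.182]
```

View pics/w16.png

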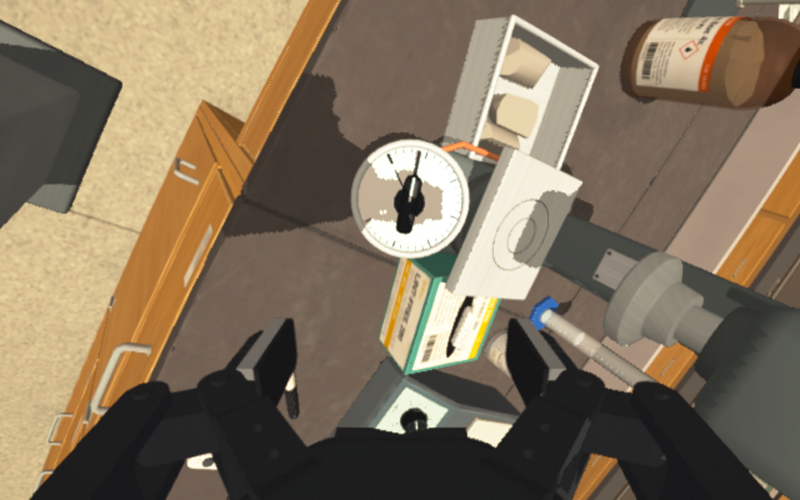

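View pics/s16.png

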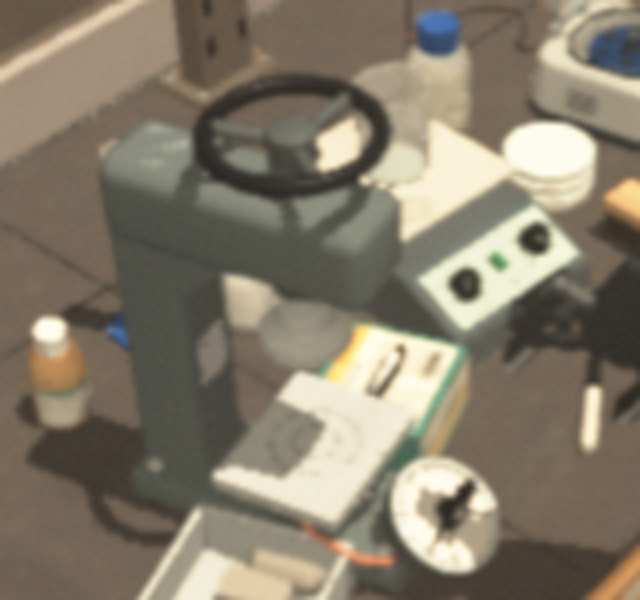

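```bash
python3 - <<'E'
from h import *
d=load("w16");p,M=knob(0,.62)
_,G=gf(TY_=GY);overlay(d,270,100,390,220,4.9,"pics/g16.png",GO,G,.62)
p,M=knob(110,.62)
delta(p,M)
E
```

```text
shift [ -1.7 -33.   42.8] rot [-0.001  0.046  0.18 ]
```

View pics/g16.png

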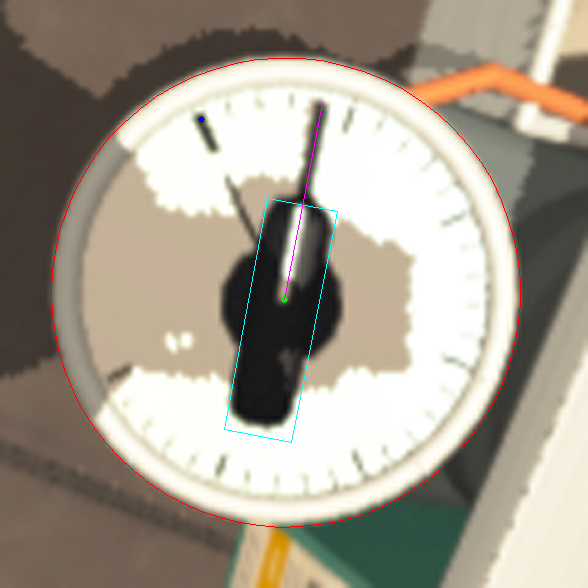

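```bash
python3 -m inch '[[[-1,-18,20],[0,0.025,0.09],-1],[[-2,-33,43],[-0.001,0.046,0.18],-1],[[-2,-33,43],[-0.001,0.046,0.18],-1],[[-2,-33,43],[-0.001,0.046,0.18],-1],[[-2,-33,43],[-0.001,0.046,0.18],-1]]'
python3 - <<'E'
from h import *
st()
for h in(110,45,10.5):
    p,M=knob(h,.62,0);delta(p,M)
E
```

```text
t: 20.05
position: [357.9, 272.7, 152.9]
orientation: [173.5, -34.6, 24.5]
ft_force: [0.2, -0.6, 1.1]
opening: 85.4
20.05 [357.9 272.7 152.9] [173.46 -34.64  24.47] F [ 0.2 -0.6  1.1] op 85.4 j [ 35. -16. 132. -24.  32.  29.]
shift [-2.8  0.6  0.9] rot [-0.001 -0.003  0.   ]
shift [-3.   0.7 65.9] rot [-0.001 -0.003  0.   ]
shift [ -3.1   0.7 100.4] rot [-0.001 -0.003  0.   ]
```

```bash
python3 -m inch '[[[-3,1,33],[0,0,0],-1],[[-3,1,60],[0,0,0],-1],[[-3,1,80],[0,0,0],-1],[[-3,1,92],[0,0,0],-1],[[-3,1,100],[0,0,0],-1],[[-3,1,100],[0,0,0],-1],[[-3,1,100],[0,0,0],-1]]'
python3 - <<'E'
from h import *
st()
p,M=knob(10.5,.62,0);delta(p,M)
d=cam("wrist");save(d,"w17");crop(d,0,0,640,400,1.25,"pics/w17.png")
E
```

```text
t: 20.75
position: [411.5, 283.8, 68.8]
orientation: [173.5, -34.6, 24.4]
ft_force: [-0.8, -0.4, -0.3]
opening: 85.1
20.75 [411.5 283.8  68.8] [173.47 -34.59  24.44] F [-0.8 -0.4 -0.3] op 85.1 j [ 31.   3. 130. -39.  17.  43.]
shift [0.7 0.1 0.1] rot [-0.001 -0.002  0.   ]
```

View pics/w17.png

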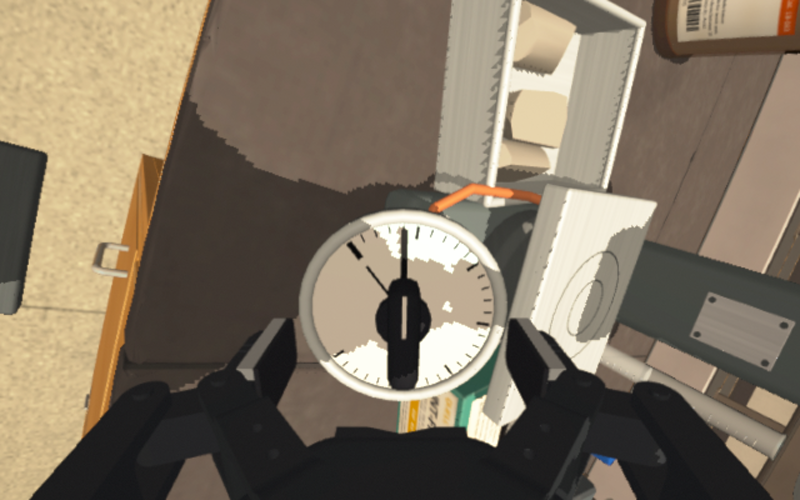

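```bash
python3 -m inch '[[[0,0,0],[0,0,0],1],[[0,0,0],[0,0,0],1],[[0,0,0],[0,0,0],1],[[0,0,0],[0,0,0],1],[[0,0,0],[0,0,0],1],[[0,0,0],[0,0,0],1],[[0,0,0],[0,0,0],1],[[0,0,0],[0,0,0],1]]'
python3 - <<'E'
from h import *
st()
p,M=knob(10.5,.62,0);delta(p,M);p,M=knob(10.5,0,0);delta(p,M)
d=cam("wrist");save(d,"w18");crop(d,0,0,640,400,1.25,"pics/w18.png")
E
```

```text
t: 21.6
position: [411.2, 285.5, 69.8]
orientation: [173.6, -34.8, 24.5]
ft_force: [-14.6, -2.3, 22.6]
opening: 11.9
21.6 [411.2 285.5  69.8] [173.56 -34.76  24.53] F [-14.6  -2.3  22.6] op 11.9 j [ 31.   3. 130. -39.  17.  43.]
shift [-0.2  1.6  0.9] rot [-0.004 -0.006  0.001]
shift [-0.2  1.6  0.9] rot [-0.002 -0.006 -0.619]
```

View pics/w18.png

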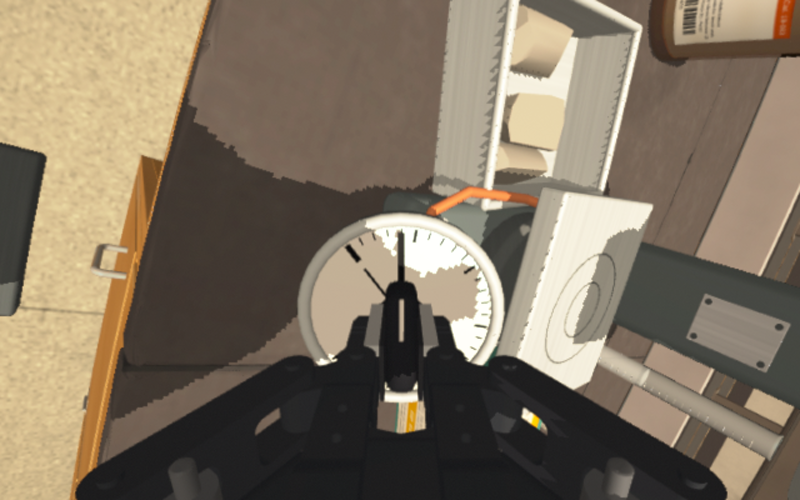

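```bash
python3 -m inch '[[[0,0,-1],[0,0,0],1],[[0,0,-2],[0,0,0],1],[[0,0,-2],[0,0,-0.1],1],[[0,0,-2],[0,0,-0.2],1],[[0,0,-2],[0,0,-0.3],1],[[0,0,-2],[0,0,-0.4],1],[[0,0,-2],[0,0,-0.5],1],[[0,0,-2],[0,0,-0.62],1],[[0,0,-2],[0,0,-0.62],1],[[0,0,-2],[0,0,-0.62],1]]'
python3 - <<'E'
from h import *
st()
p,M=knob(10.5,0,0);delta(p,M)
d=cam("wrist");save(d,"w19");crop(d,200,130,440,310,3.3,"pics/w19.png")
E
```

```text
t: 22.65
position: [410.7, 285.1, 69.7]
orientation: [153.6, -24.2, 63.8]
ft_force: [8.3, 4.7, -7.7]
opening: 11.5
22.65 [410.7 285.1  69.7] [153.65 -24.16  63.76] F [ 8.3  4.7 -7.7] op 11.5 j [ 31.   3. 130. -38.  17.   7.]
shift [-0.5  1.4  1.2] rot [-0.001 -0.005  0.001]
```

View pics/w19.png

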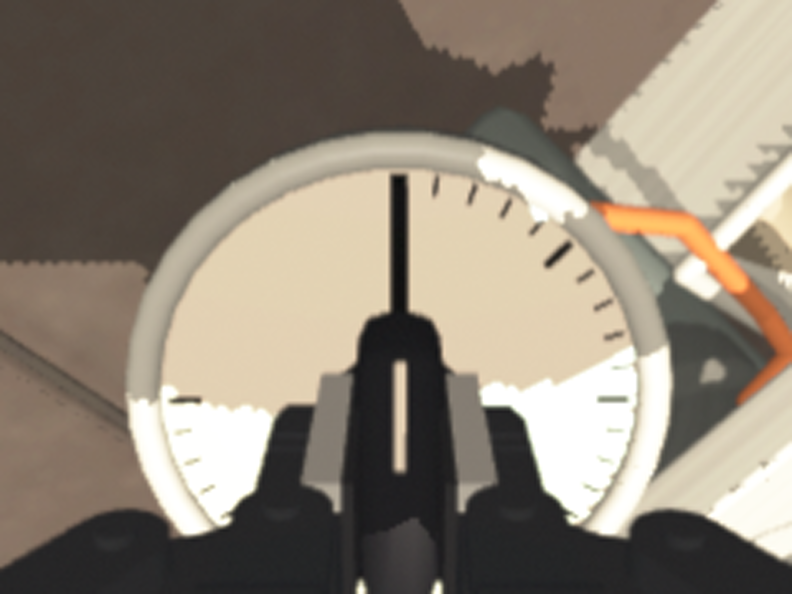

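```bash
python3 -m inch '[[[0,0,0],[0,0,0],0.5],[[0,0,0],[0,0,0],0.2],[[0,0,0],[0,0,0],-1],[[0,0,0],[0,0,0],-1],[[0,0,0],[0,0,0],-1],[[0,0,0],[0,0,0],-1],[[0,0,0],[0,0,0],-1]]'
python3 -m inch '[[[0,0,-15],[0,0,0],-1],[[0,0,-40],[0,0,0],-1],[[0,0,-80],[0,0,0],-1],[[0,0,-110],[0,0,0],-1],[[0,0,-110],[0,0,0],-1],[[0,0,-110],[0,0,0],-1]]'
python3 - <<'E'
from h import *
st()
d=cam("wrist");save(d,"w20");crop(d,0,0,640,400,1.25,"pics/w20.png")
_,G=gf(TY_=GY);uv=proj(d,GO)[0].astype(int);print(uv);x,y=uv;crop(d,x-60,max(y-60,0),x+60,y+60,5,"pics/g20.png")
E
```

```text
t: 23.4
position: [409.2, 283.6, 68.9]
orientation: [153.7, -24.0, 63.6]
ft_force: [-0.3, -0.8, -0.1]
opening: 85.1
t: 24.0
position: [348.0, 269.7, 159.9]
orientation: [153.6, -24.1, 63.7]
ft_force: [-0.3, -0.3, 0.5]
opening: 85.6
24.0 [348.  269.7 159.9] [153.63 -24.09  63.7 ] F [-0.3 -0.3  0.5] op 85.6 j [ 36. -18. 133. -23.  34.  -7.]
[321 199]
```

View pics/w20.png

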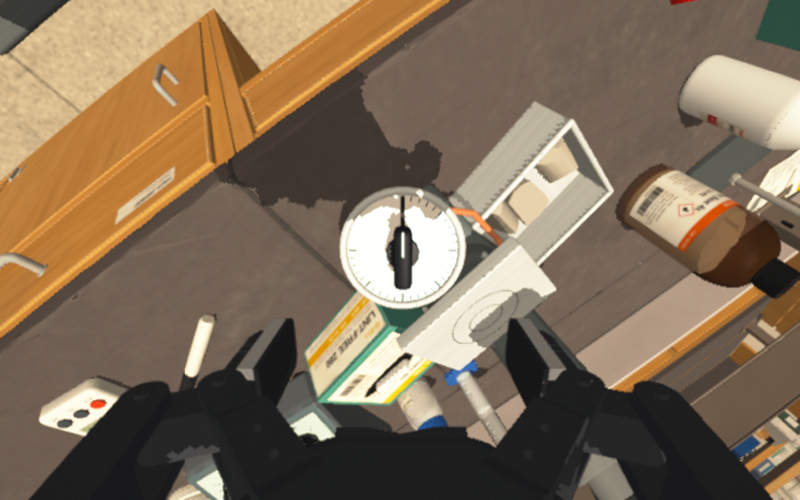

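View pics/g20.png

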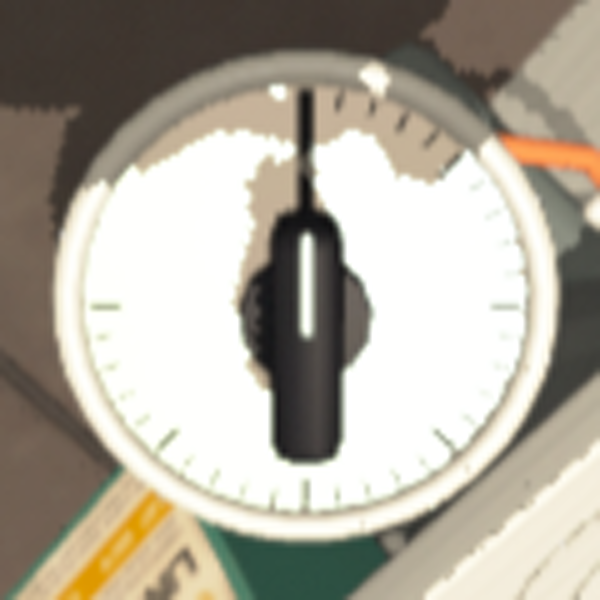

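```bash
python3 - <<'E'
from h import *
delta([385,300,360],frame(13,0));
E
```

```text
shift [ 122.1   91.3 -140.2] rot [ 0.578 -0.24  -0.761]
```

```bash
python3 -m inch '[[[30,25,-40],[0.08,-0.03,-0.1],-1],[[60,45,-75],[0.16,-0.07,-0.2],-1],[[90,65,-105],[0.25,-0.1,-0.32],-1],[[122,91,-140],[0.35,-0.14,-0.45],-1],[[122,91,-140],[0.45,-0.19,-0.6],-1],[[122,91,-140],[0.578,-0.24,-0.761],-1],[[122,91,-140],[0.578,-0.24,-0.761],-1],[[122,91,-140],[0.578,-0.24,-0.761],-1],[[122,91,-140],[0.578,-0.24,-0.761],-1],[[122,91,-140],[0.578,-0.24,-0.761],-1]]'
python3 - <<'E'
from h import *
st()
d=cam("wrist");save(d,"w21");crop(d,0,0,640,400,1.25,"pics/w21.png");crop(d,270,150,450,290,4.4,"pics/w21z.png")
d=cam("top");crop(d,220,140,460,290,3.3,"pics/t21.png")
d=cam("scene");crop(d,200,120,400,270,4,"pics/s21.png")
E
```

```text
t: 25.05
position: [384.5, 299.9, 358.4]
orientation: [-179.9, 0.0, 102.9]
ft_force: [-0.4, -0.0, 0.5]
opening: 85.4
25.05 [384.5 299.9 358.4] [-1.7991e+02  2.0000e-02  1.0291e+02] F [-0.4 -0.   0.5] op 85.4 j [ 28.  -3.  89.   0.  94. -75.]
```

View pics/w21z.png

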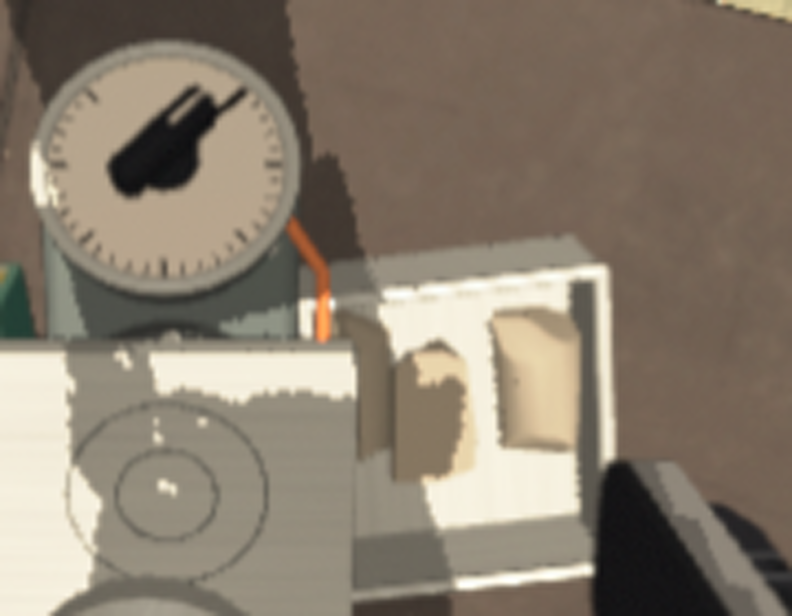

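View pics/s21.png

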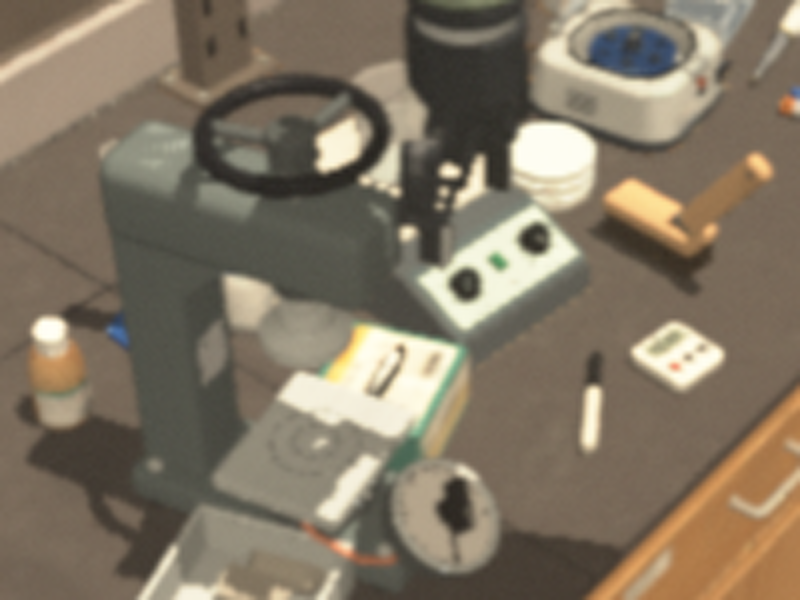

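View pics/t21.png

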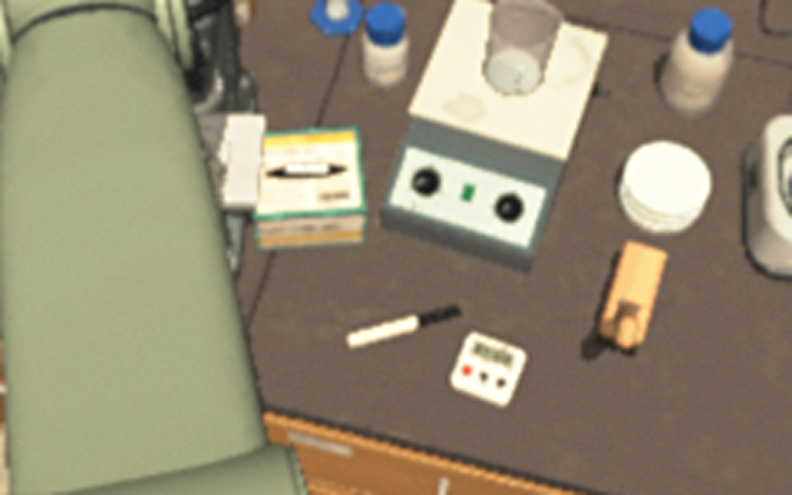

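```bash
python3 - <<'E'
from h import *
delta([440,560,360],rpy([180,0,20]))
E
```

```text
shift [2.409e+02 1.128e+02 1.000e-01] rot [ 0.000e+00 -1.000e-03  1.448e+00]
```

```bash
python3 -m inch '[[[35,5,0],[0,0,0.14],-1],[[70,15,0],[0,0,0.28],-1],[[105,30,0],[0,0,0.42],-1],[[140,50,0],[0,0,0.56],-1],[[175,70,0],[0,0,0.7],-1],[[210,90,0],[0,0,0.84],-1],[[241,113,0],[0,0,1.0],-1],[[241,113,0],[0,0,1.15],-1],[[241,113,0],[0,0,1.3],-1],[[241,113,0],[0,0,1.448],-1]]'
python3 -m inch '[[[0,0,0],[0,0,0],-1],[[0,0,0],[0,0,0],-1]]'
python3 - <<'E'
from h import *
st()
d=cam("wrist");save(d,"w22");crop(d,0,0,640,400,1.25,"pics/w22.png")
f=lambda p:(proj(d,p)[0]*1.25).round()
for y in(57.5,172.5):
  for x in(-65,65): print(x,y,f(T(x,y,45)),f(T(x,y,3)))
E
```

```text
t: 26.2
position: [440.3, 560.7, 359.9]
orientation: [-180.0, -0.0, 20.2]
ft_force: [0.4, 0.5, -0.5]
opening: 84.9
t: 26.4
position: [440.4, 560.3, 360.7]
orientation: [-180.0, -0.1, 20.7]
ft_force: [0.8, 0.7, 0.1]
opening: 85.3
26.4 [440.4 560.3 360.7] [-1.7997e+02 -6.0000e-02  2.0680e+01] F [0.8 0.7 0.1] op 85.3 j [45. 26. 55.  0. 99. 24.]
-65 57.5 [360. 345.] [363. 331.]
65 57.5 [449. 355.] [446. 340.]
-65 172.5 [368. 270.] [371. 261.]
65 172.5 [463. 282.] [459. 271.]
```

View pics/w22.png

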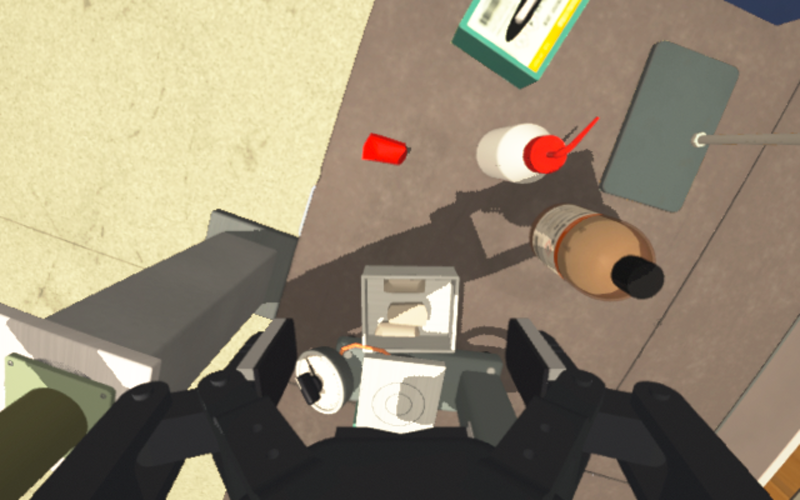

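```bash
python3 - <<'E'
from h import *
d=load("w22");crop(d,280,205,380,295,7,"pics/w22z.png")
g=lambda x,y:(280+x/7-.5,205+y/7-.5)
for n,uv in (("near piece c",(263,400)),("mid",(300,310)),("far",(300,160))):
    for z in (3,15,25):
        w=onz(d,g(*uv),z);print(n,z,(rpy([0,0,TY]).T@(w-TP)).round())
E
```

```text
near piece c 3 [-14.  71.   3.]
near piece c 15 [-15.  77.  15.]
near piece c 25 [-16.  82.  25.]
mid 3 [-8. 99.  3.]
mid 15 [ -9. 105.  15.]
mid 25 [ -9. 109.  25.]
far 3 [-14. 142.   3.]
far 15 [-14. 147.  15.]
far 25 [-15. 151.  25.]
```

View pics/w22z.png

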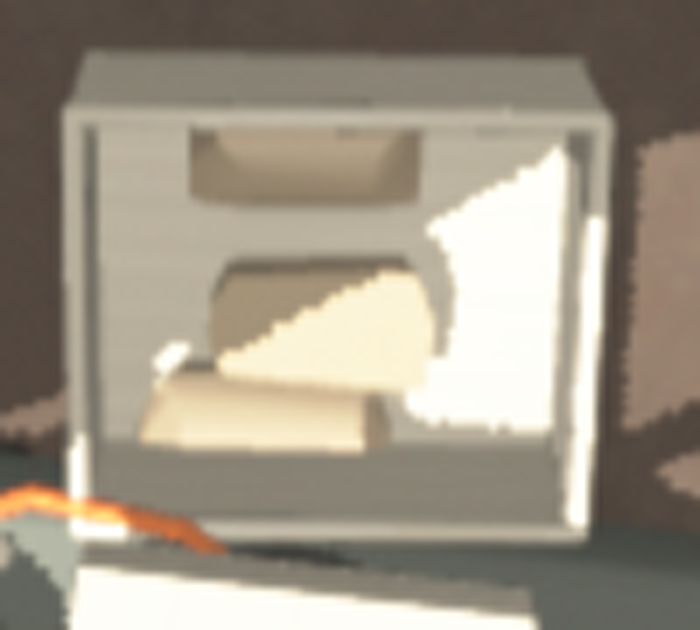

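```bash
python3 -c "
from plant import job
print(job.sign_off())"
```

```text
the job is handed in; nothing more can be done
None
```

I swept all three broken pieces off the platen into the tray with the brush. I then stood the brush back on its bristles where it had been and let it go. Last, I turned the tell-tale hand back about 0.62 rad to the zero mark and released it. I handed the job in at about 26 s.

- **Pieces:** in the last wrist view, all three lie inside the tray walls on or near the floor. They are about 71–82, 99–109 and 142–151 mm to the tester's left, and the tray spans 57–172 mm. Only the brush was moved against them.
- **Brush:** it stands upright and released in the scene view taken after letting go, and still did in the later one.
- **Tell-tale:** the hand covers the long zero tick in two views after release. I judged this by eye, without measuring the remaining angle.
- **Left alone:** the box of wipes, the timer and the marker look to be where they were. I compared the pictures by eye and did not measure them.

**Checks that disagreed:**
- My fits put the platen top at 85–90 mm against the stated 90, so I swept with the bristle tips set about 3 mm above it.
- Closing on the knob, the fingers pressed with about 27 N, probably on its hub. I backed off 2 mm before turning it.

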